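# Third hand at the V-block fixture

## Robot

A 6-joint arm with a two-finger parallel gripper is mounted at the origin on a cart in front of the work surface, level with it; the furniture and walls round the work are solid. World frame = base frame: x ahead of the robot, y to its left, z up, the work surface at z = 0. Lengths are in m, angles in rad, forces in N, time in s.
With the tool pointing down it reaches from about 0.25 to 0.775 m from the base axis. Payload 4 kg.
Tool frame: the origin (TCP) lies midway between the tips of the shut fingers; the grasp point (between the pads) lies 19 mm behind it; y points along the fingers, z is the direction in which the jaws open and shut, and the axes are right-handed (so a half turn about y gives the same grasp; the last joint's range is limited). The gripper opens to 85 mm and grips with 20 to 120 N. Pads are 22 mm wide; open, the fingers measure 114 mm over their backs; the gripper's body (76 mm by 85 mm) begins 54 mm behind the grasp point. The pads swing forward as they close: fully open they stand 13 mm farther back than shut.
Start: joints at [1.052, 0.087, 1.371, -0, 1.684, -0.103], TCP at [0.222, 0.503, 0.231] pointing down, gripper open.
Joint ranges: [-3.1, 3.1], [-0.76, 2.03], [0.27, 2.55], [-1.08, 4.22], [0.17, 2.65], [-2.57, 2.57]. Speed limits (rad/s): [2.79, 2.79, 3.14, 3.14, 3.14, 3.14].

## Interface

Orientations are given as a unit quaternion [w, x, y, z].
In Python, from cell import telemetry, read_camera, camera_params, bot, find_in, regions_of, landmark_of gives the robot as it stands. The module is installed in compiled form; this text tells all that it offers.
- The arm moves only by the shell command python3 -m pendant 'ROWS' [OPENING] [FORCE]. ROWS is JSON, one flat list of numbers, 6 for each row, row after row: the shift along the tool's x, y, z in mm, then the turn, a rotation vector about the tool's x, y, z in degrees. A call has exactly 5 rows; each row is the pose to reach, as a shift and turn from the pose commanded when the call began, along the tool's axes at that moment; what a row does not reach only later rows make up. A row lasts 1/10 s, in which the tool goes at most 50 mm and 8.59 degrees, less where a joint would pass 70% of its speed; a pose out of reach is approached as far as the arm can. A call with a gripper value outside its range is refused whole. OPENING is the opening, from 0 (shut) to 1 (fully open), set as the call begins (- or left out, the last holds). The fingers move at their own pace and stop on an object; FORCE is the grip in N (left out, the last holds). Time passes only in rows, so rows that repeat a pose let the fingers close, or fill a call up. It gives the time, the measured TCP pose, the force and the opening at its end, in the units of the state.
- telemetry.observe(): the state, without advancing time (a new reading comes with each control period).
- read_camera(name): name is "scene" or "top" or "wrist"; returns the picture (420x560x3 uint8, red, green, blue); there is no depth.
- camera_params(name): a dict with "fx", "fy", "cx", "cy" (pixels), "T" (4x4, takes a point from camera to world coordinates). Camera axes: x right, y down, z forward; pixel columns grow to the right and rows downward; lengths in m; the calibration is good to about 2 mm. A picture is of the moment at which its call begins: read the wrist's pose just before it. camera_params takes no time and is no camera call; for the wrist camera it gives the pose at the moment of the call.
- bot.sign_off(): hands the job in, once; it reports no verdict.
Trained networks look in the newest picture that a camera, given by its name, has taken for a name from the list of things; names that differ only in an ending like _2 or _b are one class to them, and where a whole thing is asked for, a point or a joint stands for the part that bears it (a point fixed in the world has none). Each returns a list of dicts, best first, with "score" (0 to 1); they miss things now and then, are a little off and sometimes report something else, mostly with a low value. They report only what shows in the picture. A call takes as long as a camera call. They do not tell look-alikes from the thing itself.
- find_in(target, camera): "bbox" ([left, top, width, height] in pixels, round what is visible of it).
- regions_of(target, camera): "region" (420x560 bool, what is visible of it) and "bbox" ([left, top, width, height] in pixels, round what is visible of it).
- landmark_of(target, camera): "xy" ([column, row] in pixels: a listed point, or the origin of a listed thing).
The state is a dict: "time": time; "qpos": joint angles; "qd": joint speeds; "joint_torque": joint torques, N m; "tcp_pos": TCP position; "eef_rot": TCP orientation; "force": force on the tool from outside, world axes, zero at the start; "ft_torque": the same for the moment, N m; "opening": finger opening in m.
Only numpy, scipy, OpenCV 4.12 (cv2) and the standard library are available. Lean on these libraries where they do the work, as an engineer would, in place of code of your own. Each camera call takes 0.05 s, during which the arm holds its last target.

## Task

Load the plain black steel sleeve into the V-block clamping fixture: pull the fixture's front gate down by its top bar until it leans well out towards you, stand the sleeve upright on the fixture's floor in the mouth of the vee and let go of it, then push the gate back up so that its spring plunger presses the sleeve fully home into the vee. Finish while still holding the gate there with a steady push, the plunger pressed about half-way in (about 15 N on the sleeve, 10 to 20 N will do; more than 25 N at any time marks the sleeve), so that I can swing the bolts over and tighten them; nothing latches the gate, so do not let go at the end. Leave the capped jar and the sample bottle where they stand.

Things in the scene. Friction and masses are not known exactly. Their poses are not given: they have to be found in the camera images.
- sleeve_mid (a point): Centre (half-way up) of the loose sleeve: a plain black turned steel cylinder, 35 mm diameter, 64 mm tall, 0.2 to 0.45 kg, standing upright on the bench to the right of the fixture. z axis = its axis, up. Its underside is 32 mm below this point.
- fixture: V-block clamping fixture of bare metal, fixed on the bench. Origin on the bench straight below the seat; x points from the gate to the vee (away from the robot, turned up to 0.25 rad), y left, z up. Base plate x -33 to 72, y +-68 mm, 18 mm thick: its top is the floor the sleeve stands on. Two swing bolts, parked along the sides at y = +-56 mm (tops 43 mm above the bench), stay as they are.
- seat (a point): The seat on the fixture's floor, 18 mm above the bench: where the centre of the sleeve's underside is when it is home in the vee. Same axes as the fixture.
- vee: Blackened steel V-block on the floor: 90 degree upright groove, ground smooth and oiled so that a pressed sleeve slides to its middle, open towards the gate (fixture -x). It spans x 4 to 40 mm, y +-36 mm and is 32 mm high (top 50 mm above the bench), so that the upper half of a standing sleeve can be gripped above it. Origin and axes as the fixture's.
- gate (a joint): Angle of the gate, an aluminium plate (10 mm thick, 84 mm wide) hinged at its lower edge: 0 upright, + top leans out to the robot (stop 1.1 rad), - leans in (stop -0.2). Starts -0.1 to 0.15. Slight hinge friction (0.07 N m): it stays where left unless the plunger pushes it. With the sleeve home the plunger touches it at about 0.2 rad; 6 mm in at 0 rad, about 11 at -0.2.
- gate_bar (a point): Middle of the round steel bar (14 mm thick, 92 mm long, along fixture y) on the gate's top edge, 62 mm from the hinge: 74 mm above the bench when upright, about 40 mm fully down. Push it from the front (fixture +x) to close; behind it is free room to hook it from above and pull. Axes turn with the gate: x its inward normal, z from hinge to bar.
- gate_hinge (a point): Middle of the gate's hinge axis, which runs along the fixture's y: 46 mm in front of the seat, 12 mm above the bench.
- plunger (a joint): How far the spring plunger's nose is pressed in, m: 0 free, 0.006 half-way, 0.012 end stop; 2.5 N per mm, so 15 N half-way. The nose (10 mm thick) is in the middle of the gate's inner face, 26 mm from the hinge; free, it reaches 34.5 mm in from the gate's mid-plane. At the bar it takes about 0.42 of the plunger's force (6 to 7 N for 15 N) plus about 1 N for the hinge.
- jar: Loose bystander: small brown jar with a white screw cap, 34 mm diameter, 68 mm tall; stands to the right of the fixture, near the sleeve; it and the sleeve may have swapped places. Origin at the centre of its underside.
- vial: Loose bystander: small brown sample bottle with a blue screw cap, 32 mm diameter, 60 mm tall, to the left of the fixture. Origin at the centre of its underside.
Mind the look-alikes: they are no part of the job. Leave any green look-alike of the part that bears sleeve_mid alone.

How it is judged:
On the way, in this order (a step that is already met when the one before it is completed fails the run):
1. the gate is pulled down (0.8 rad or more from upright) with the sleeve still outside (value of joint gate above 0.8 rad and horizontal distance between sleeve_mid and seat above 0.06 m), for 0.2 s.
2. the sleeve stands upright on the fixture's floor in the mouth of the vee, let go (horizontal distance between sleeve_mid and seat below 0.025 m and angle between sleeve_mid's own z axis and vertical below 0.1 rad and z of sleeve in the frame of seat below 0.004 m and contact force between the fingers and sleeve below 0.3 N and value of joint gate above 0.3 rad), for 0.2 s.
At the end, for the whole second after the job is handed in: For the last second: the sleeve stands upright (0.06 rad) on the fixture's floor, within 4 mm of the seat, the plunger (in 3 to 9.5 mm) pressing on it with 10 to 20 N and the vee taking over 7 N of it; the sleeve at rest, untouched by the robot, which still pushes the gate with over 2 N (contact force between sleeve and plunger between 10 and 20 N and contact force between sleeve and vee above 7 N and horizontal distance between sleeve_mid and seat below 0.004 m and angle between sleeve_mid's own z axis and vertical below 0.06 rad and z of sleeve in the frame of seat between -0.004 and 0.004 m and value of joint plunger between 0.003 and 0.0095 m and contact force between each of the arm, the fingers and sleeve below 0.3 N and linear speed of sleeve below 0.02 m/s and contact force between any of the fingers, the arm and gate above 2 N); the arm keeps its last pose, push and grip.
It fails at once if the plunger presses on the sleeve with more than 25 N (contact force between sleeve and plunger above 25 N).
It fails at once if the jar or the sample bottle is moved more than 30 mm (distance of any of jar, vial from where it was at the start of the episode above 0.03 m).
It also fails if it takes over 64 s, if anything falls off the work surface, if the arm or the gripper's body presses on something with over 40 N, if the wrist force passes 120 N, or if a joint passes its speed limit or range.

## Working session

There is one attempt and no reset: what is moved stays moved. The work goes in short steps, Python scripts to look and compute and a shell command to move; the robot and the scene stay as the last step left them, time stands still between calls to the robot, and variables do not carry over. Pictures are saved under pics/ and viewed, and the job is handed in when it is done.

```bash
mkdir -p pics
python3 - <<'E'
from cell import telemetry, read_camera, camera_params
import cv2
s=telemetry.observe(); print(s)
for n in("scene","top","wrist"):
    im=read_camera(n); cv2.imwrite(f"pics/{n}0.png",im[:,:,::-1])
    p=camera_params(n); print(n,p)
E
```

```text
{'time': 0.0, 'qpos': array([ 1.05189577e+00,  8.79480006e-02,  1.37232271e+00,  1.58067261e-05,
        1.68364126e+00, -1.03081011e-01]), 'qd': array([ 0.00242597,  0.00148541, -0.00084625, -0.00068477,  0.00091593,
       -0.00068111]), 'joint_torque': array([-8.67217295e-04, -3.51857114e+01, -3.13277221e+01, -3.51601657e-04,
        1.06326170e-02, -3.93654730e-06]), 'tcp_pos': array([0.22189039, 0.50266991, 0.23010827]), 'eef_rot': array([-0.69109958,  0.69265752, -0.14621305,  0.14570063]), 'force': array([-0.50974354, -0.41041531,  0.74872048]), 'ft_torque': array([0.01140219, 0.00938243, 0.0168997 ]), 'opening': 0.08569400511953348}
scene {'fx': 533.3123001229159, 'fy': 533.3123001229159, 'cx': 273.8225367177802, 'cy': 209.21096133806586, 'T': array([[ 0.82280782, -0.24109787,  0.51464465, -0.04540042],
       [-0.56829319, -0.35779068,  0.74096469, -0.88292615],
       [ 0.00549005, -0.90214059, -0.43140725,  0.55059039],
       [ 0.        ,  0.        ,  0.        ,  1.        ]])}
top {'fx': 445.1356459170574, 'fy': 445.1356459170574, 'cx': 274.1970171251483, 'cy': 208.08344877259412, 'T': array([[ 1.43628646e-02, -9.79983235e-01,  1.98561244e-01,
         3.34413806e-01],
       [-9.99896696e-01, -1.39670154e-02,  3.39411622e-03,
        -6.98700786e-02],
       [-5.52869042e-04, -1.98589482e-01, -9.80082605e-01,
         1.03262591e+00],
       [ 0.00000000e+00,  0.00000000e+00,  0.00000000e+00,
         1.00000000e+00]])}
wrist {'fx': 368.8302713009805, 'fy': 368.8302713009805, 'cx': 272.75229882451026, 'cy': 207.70043042816738, 'T': array([[ 0.40478924,  0.8833939 ,  0.23613744,  0.16167611],
       [ 0.91440791, -0.3905046 , -0.1066036 ,  0.52951649],
       [-0.00196022,  0.25907794, -0.96585443,  0.3724773 ],
       [ 0.        ,  0.        ,  0.        ,  1.        ]])}
```

View pics/scene0.png

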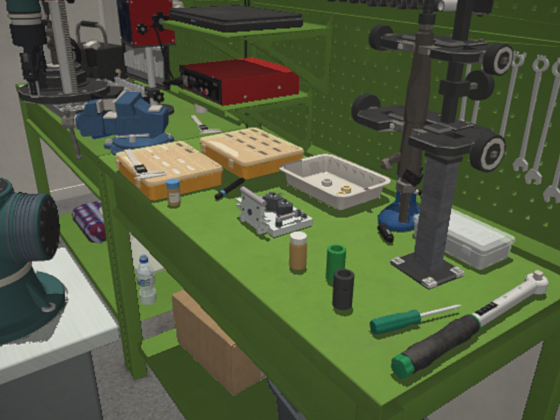

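View pics/top0.png

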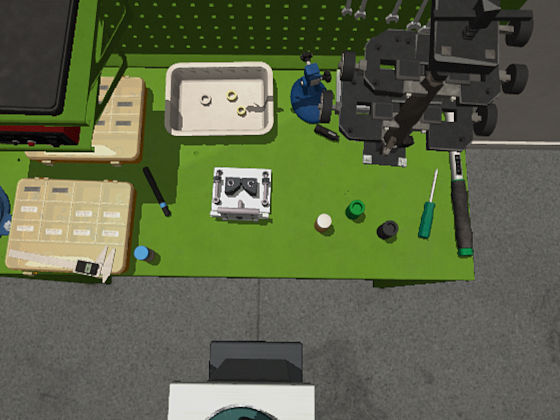

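The scene picture shows the fixture at about (268,212), the white-capped jar at (298,251), a green sleeve at (336,262), a plain black sleeve at (343,290) and the blue-capped bottle at (173,192). In the top view these are at (241,195), (324,221), (356,209), (388,229) and (141,254).

There are three sleeve-like candidates in the top view: green (356,209), black (388,229) and the white-capped jar (324,221). The black one fits "plain black". I'll confirm it in a crop.

```bash
cat > h.py <<'E'
import numpy as np, cv2
from cell import *
from scipy.spatial.transform import Rotation as R
def ray(p,uv):
    d=np.array([(uv[0]-p['cx'])/p['fx'],(uv[1]-p['cy'])/p['fy'],1.]); T=p['T']
    return T[:3,3],T[:3,:3]@d
def atz(p,uv,z):
    o,d=ray(p,uv); return o+d*(z-o[2])/d[2]
def proj(p,X):
    T=p['T']; c=T[:3,:3].T@(np.asarray(X,float)-T[:3,3]); return np.array([p['fx']*c[0]/c[2]+p['cx'],p['fy']*c[1]/c[2]+p['cy']])
def tri(obs):
    A=np.zeros((3,3));b=np.zeros(3)
    for p,uv in obs:
        o,d=ray(p,uv);d=d/np.linalg.norm(d);M=np.eye(3)-np.outer(d,d);A+=M;b+=M@o
    return np.linalg.solve(A,b)
def Rt(s): 
    q=s['eef_rot']; return R.from_quat([q[1],q[2],q[3],q[0]]).as_matrix()
E
python3 - <<'E'
from h import *
for n in("scene","top"):
    im=read_camera(n)
    if n=="scene": cv2.imwrite("pics/crop1.png",cv2.resize(im[160:340,220:400,::-1],None,fx=3.3,fy=3.3,interpolation=cv2.INTER_CUBIC))
    else: cv2.imwrite("pics/crop2.png",cv2.resize(im[150:260,190:420,::-1],None,fx=3.4,fy=3.4,interpolation=cv2.INTER_CUBIC))
    for t in("sleeve_mid","seat","gate_bar","gate_hinge","jar","vial","fixture"):
        print(n,t,[(np.round(r["xy"],1),round(r["score"],2)) for r in landmark_of(t,n)[:3]])
print(telemetry.observe()['time'])
E
```

```text
scene sleeve_mid [(array([336. , 263.1]), 0.86), (array([342.9, 290.6]), 0.6)]
scene seat [(array([269.4, 214. ]), 0.82)]
scene gate_bar [(array([251.1, 194.3]), 0.79), (array([250.3, 219. ]), 0.41)]
scene gate_hinge [(array([256. , 218.4]), 0.56)]
scene jar [(array([295.1, 263.3]), 0.62)]
scene vial [(array([170.8, 202.1]), 0.58), (array([252.5, 199.5]), 0.4)]
scene fixture [(array([269.9, 223.2]), 0.67)]
top sleeve_mid [(array([387. , 227.1]), 0.88), (array([353.7, 209.9]), 0.67)]
top seat [(array([239.6, 189.2]), 0.6)]
top gate_bar [(array([387.6, 229.2]), 0.74), (array([239.7, 211.5]), 0.69)]
top gate_hinge [(array([237.1, 216. ]), 0.64)]
top jar [(array([318.6, 227.2]), 0.78)]
top vial [(array([149.6, 255.6]), 0.67)]
top fixture [(array([245.4, 202.8]), 0.73)]
0.95
```

View pics/crop1.png

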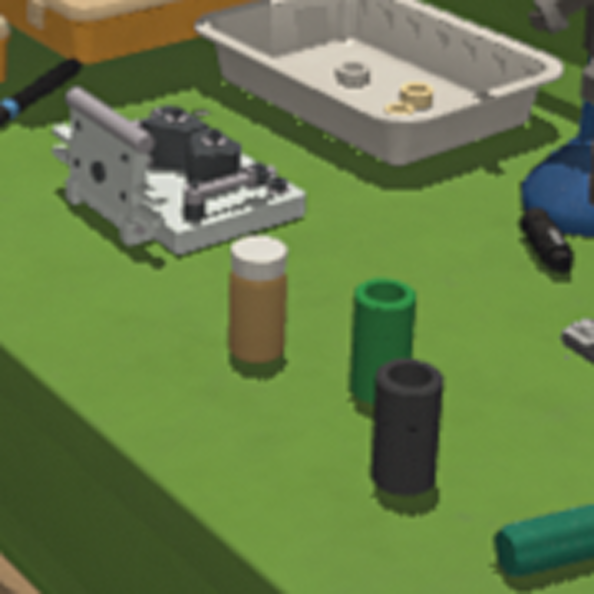

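View pics/crop2.png

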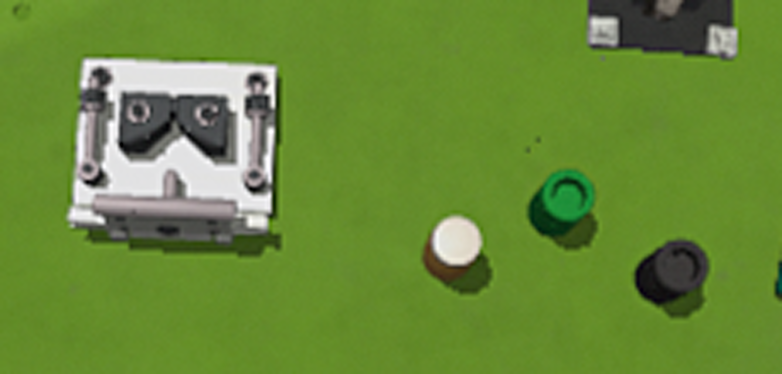

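Run:
```python
from h import *
S=camera_params("scene");T=camera_params("top")
O=dict(black=((342.9,290.6),(387,227.1)),green=((336,263.1),(353.7,209.9)),seat=((269.4,214),(239.6,189.2)),bar=((251.1,194.3),(239.7,211.5)),hinge=((256,218.4),(237.1,216)),jar=((295.1,263.3),(318.6,227.2)),vial=((170.8,202.1),(149.6,255.6)),fixture=((269.9,223.2),(245.4,202.8)))
zz=dict(black=.032,green=.032,seat=.018,hinge=.012,jar=0,vial=0,fixture=0,bar=.074)
for k,(a,b) in O.items(): print(k,np.round(tri([(S,a),(T,b)]),4),np.round(atz(S,a,zz[k])[:2],4),np.round(atz(T,b,zz[k])[:2],4))
s=telemetry.observe();print(np.round(Rt(s),3))
```

```text
black [ 0.4941 -0.322   0.0295] [ 0.4878 -0.3238] [ 0.4967 -0.3235]
green [ 0.5359 -0.2489  0.0325] [ 0.5371 -0.2485] [ 0.5355 -0.2486]
seat [0.5778 0.0192 0.0157] [0.5673 0.0167] [0.584  0.0154]
bar [0.5165 0.0092 0.0826] [0.5249 0.0261] [0.5199 0.009 ]
hinge [0.5248 0.0168 0.0178] [0.5364 0.025 ] [0.5211 0.0199]
jar [ 0.4993 -0.1711  0.0052] [ 0.5055 -0.1645] [ 0.4993 -0.1711]
vial [0.4224 0.2206 0.0073] [0.4246 0.2374] [0.4272 0.2208]
fixture [0.5561 0.0011 0.004 ] [0.5622 0.0072] [0.5554 0.0022]
[[ 0.915  0.     0.404]
 [-0.404  0.     0.915]
 [-0.    -1.     0.   ]]
```

The crop confirms it: black sleeve at crop (408,425) is plain black, the green look-alike is at (382,340) and the jar at (258,300). The fixture's gate is near upright. I'll move over the fixture for a closer wrist view.

```bash
python3 -m pendant '[40,4,-30,0,8,0, 80,8,-60,0,16,0, 120,12,-90,0,24,0, 160,16,-120,0,32,0, 200,20,-150,0,40,0]'
python3 - <<'E'
from h import *
s=telemetry.observe();M=Rt(s);print(s['tcp_pos'],np.round(M,3),s['qpos'])
print(M.T@(np.array([.5,.01,.18])-s['tcp_pos'])*1000)
E
```

```text
time: 1.45
tcp_pos: [0.3447, 0.2842, 0.2115]
eef_rot: [0.6, -0.599, 0.375, -0.375]
force: [1.2, 0.0, 0.0]
opening: 0.0856
[0.34469998 0.28416675 0.21148548] [[ 0.437  0.001  0.9  ]
 [-0.9    0.001  0.437]
 [-0.    -1.     0.001]] [ 5.62471336e-01 -1.41739559e-01  1.63327759e+00 -1.02248795e-04
  1.64894726e+00  1.10639975e-01]
[314.46047905  31.50112168  19.97801994]
```

```bash
python3 -m pendant '[49,4,3,0,5,0, 98,8,6,0,10,0, 147,12,9,0,15,0, 196,16,12,0,20,0, 245,22,15,0,26,0]'
python3 - <<'E'
from h import *
p=camera_params("wrist");im=read_camera("wrist");cv2.imwrite("pics/w1.png",im[:,:,::-1])
s=telemetry.observe();M=Rt(s);print(s['tcp_pos'],np.round(M,3),s['qpos'],s['time'])
zz=dict(seat=.018,gate_hinge=.012,fixture=0,gate_bar=.074)
for t in zz:
    for r in landmark_of(t,"wrist")[:2]: print(t,np.round(r["xy"],1),round(r["score"],2),np.round(atz(p,r["xy"],zz[t]),4))
E
```

```text
time: 1.95
tcp_pos: [0.4666, 0.0707, 0.1899]
eef_rot: [-0.5, 0.499, -0.5, 0.501]
force: [0.9, 0.6, -0.6]
opening: 0.0857
[0.46921463 0.06379183 0.18816105] [[-0.012  0.002  1.   ]
 [-1.    -0.007 -0.012]
 [ 0.007 -1.     0.002]] [ 0.02008634 -0.0723711   1.61676779 -0.00691473  1.59539878  0.03165041] 2.0
seat [380.3 250.3] 0.79 [0.5641 0.0116 0.018 ]
gate_hinge [330.9 245. ] 0.66 [0.5199 0.0145 0.012 ]
gate_hinge [374.5 242.8] 0.37 [0.5601 0.0166 0.012 ]
fixture [375.5 239. ] 0.76 [0.5643 0.016  0.    ]
gate_bar [345.6 273.3] 0.8 [0.5215 0.0151 0.074 ]
```

View pics/w1.png

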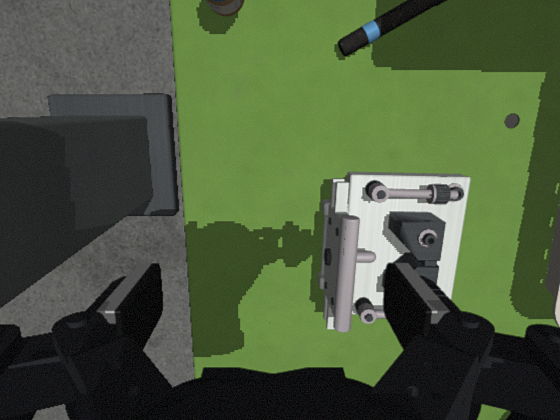

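```bash
python3 -m pendant '[35,0,15,0,0,0, 70,0,20,0,0,0, 85,0,25,0,0,0, 85,0,25,0,0,0, 85,0,25,0,0,0]'
python3 - <<'E'
from h import *
p=camera_params("wrist");im=read_camera("wrist");cv2.imwrite("pics/w2.png",im[:,:,::-1])
import pickle;pickle.dump(p,open("pw2.pkl","wb"));np.save("w2.npy",im)
cv2.imwrite("pics/w2c.png",cv2.resize(im[30:250,220:480,::-1],None,fx=3,fy=2.7,interpolation=cv2.INTER_CUBIC)) 
s=telemetry.observe();M=Rt(s);print(s['tcp_pos'],np.round(M,3),s['qpos'],s['time'])
zz=dict(seat=.018,gate_hinge=.012,fixture=0,gate_bar=.074)
for t in zz:
    for r in landmark_of(t,"wrist")[:2]: print(t,np.round(r["xy"],1),round(r["score"],2),np.round(atz(p,r["xy"],zz[t]),4))
E
```

```text
time: 2.7
tcp_pos: [0.4907, -0.0108, 0.1895]
eef_rot: [0.501, -0.501, 0.499, -0.499]
force: [2.2, 0.7, 0.9]
opening: 0.0857
[ 0.4906965  -0.01067061  0.18954114] [[ 0.005  0.     1.   ]
 [-1.     0.001  0.005]
 [-0.001 -1.     0.   ]] [-1.38039108e-01 -3.30903348e-02  1.57657395e+00  1.08195193e-03
  1.59814487e+00 -1.43151685e-01] 2.75
seat [361.4 159.8] 0.75 [0.5655 0.0132 0.018 ]
gate_hinge [309.2 158.2] 0.97 [0.5217 0.0136 0.012 ]
fixture [355.1 153.1] 0.72 [0.5639 0.0168 0.    ]
gate_bar [319.  168.4] 0.7 [0.5226 0.0144 0.074 ]
```

View pics/w2c.png

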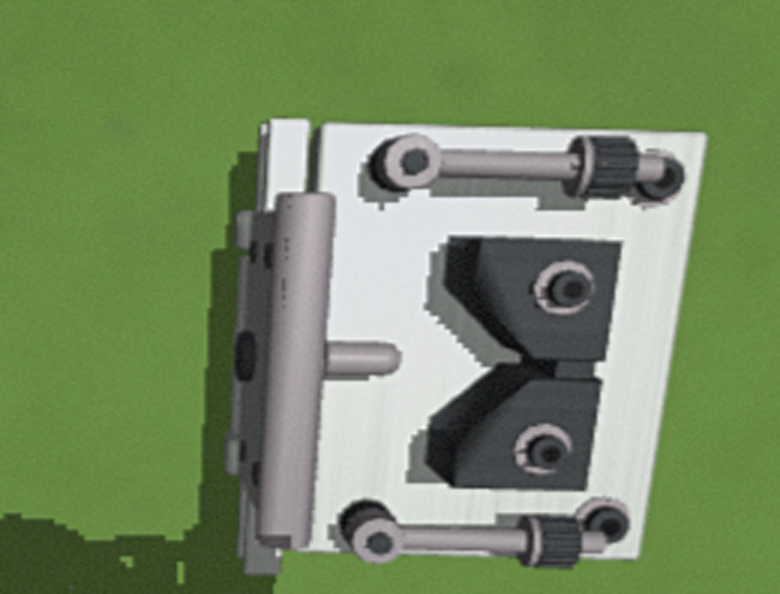

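```bash
cat >> h.py <<'E'
def c2(cx,cy): return np.array([220+cx/3,30+cy/2.7])
E
python3 - <<'E'
from h import *
import pickle
from scipy.optimize import least_squares
p=pickle.load(open("pw2.pkl","rb"))
obs=[((322,125),(-33,68,18)),((706,133),(72,68,18)),((638,558),(72,-68,18)),((620,241),(40,36,50)),((585,490),(40,-36,50))]
def W(v,X):
    X=np.array(X)/1000;c,s=np.cos(v[2]),np.sin(v[2]);return np.array([v[0]+c*X[0]-s*X[1],v[1]+s*X[0]+c*X[1],X[2]])
f=lambda v:np.concatenate([proj(p,W(v,X))-c2(*u) for u,X in obs])
r=least_squares(f,[.565,.013,-.1]);print(r.x,np.round(r.fun,1))
v=r.x
# gate angle from bar ends centre
be=[((306,197),46),((282,542),-46)]
def g(t):
    o=[]
    for u,y in be:
        o+=list(proj(p,W(v,(-46-62*np.sin(t[0]),y,12+62*np.cos(t[0]))))-c2(*u))
    return o
r=least_squares(g,[0]);print(r.x,np.round(r.fun,1))
for X in [(0,0,18),(-46,0,12),(-46,0,74)]: print(X,W(v,X),proj(p,W(v,X)))
E
```

```text
[ 0.56400464  0.01245232 -0.02018967] [-1.6 -1.2  0.6 -0.8  0.3  1.3  0.5  0.1  0.2  1.1]
[-0.06161123] [-0.3 -1.   0.4  1.1]
(0, 0, 18) [0.56400464 0.01245232 0.018     ] [359.54444784 160.64451946]
(-46, 0, 12) [0.51801402 0.01338098 0.012     ] [304.96693516 158.45520731]
(-46, 0, 74) [0.51801402 0.01338098 0.074     ] [312.46652138 169.79084738]
```

Wrist picture: the fixture is fully visible (plate corners at crop (322,125), (706,133), (638,558); bar from (306,197) to (282,542)). The fit gives a seat of (0.564, 0.0125), yaw -0.02 and gate angle about -0.06, which agrees with the networks. Next I straddle the bar.

```bash
python3 -m pendant '[-12,20,15,0,1,0, -24,40,31,0,1.5,0, -24,60,31,0,1.5,0, -24,70,31,0,1.5,0, -24,70,31,0,1.5,0]' 0.35 20
python3 - <<'E'
from h import *
p=camera_params("wrist");im=read_camera("wrist");cv2.imwrite("pics/w3.png",im[:,:,::-1])
im=read_camera("scene");cv2.imwrite("pics/s3.png",cv2.resize(im[80:280,160:420,::-1],None,fx=3,fy=3))
s=telemetry.observe();M=Rt(s);print(s['tcp_pos'],np.round(M,3),s['qpos'],s['time'],s['opening'])
E
```

```text
time: 3.45
tcp_pos: [0.5204, 0.0122, 0.1175]
eef_rot: [0.493, -0.495, 0.507, -0.504]
force: [-1.5, 0.5, 0.0]
opening: 0.0296
[0.52204094 0.01180212 0.12007711] [[-0.023  0.001  1.   ]
 [-1.     0.    -0.023]
 [-0.    -1.     0.001]] [-8.60715057e-02  7.41079821e-02  1.60778393e+00  1.10995541e-04
  1.45879160e+00 -6.30530055e-02] 3.55 0.030035687326730738
```

View pics/w3.png

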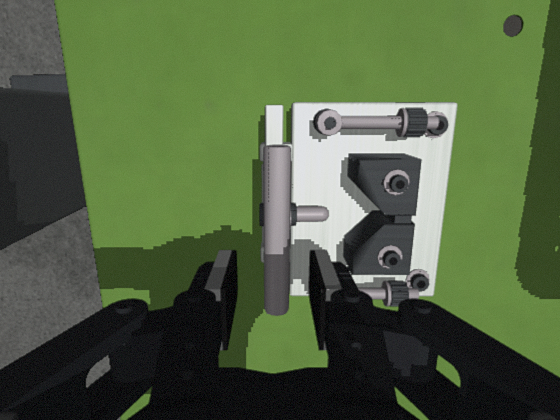

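View pics/s3.png

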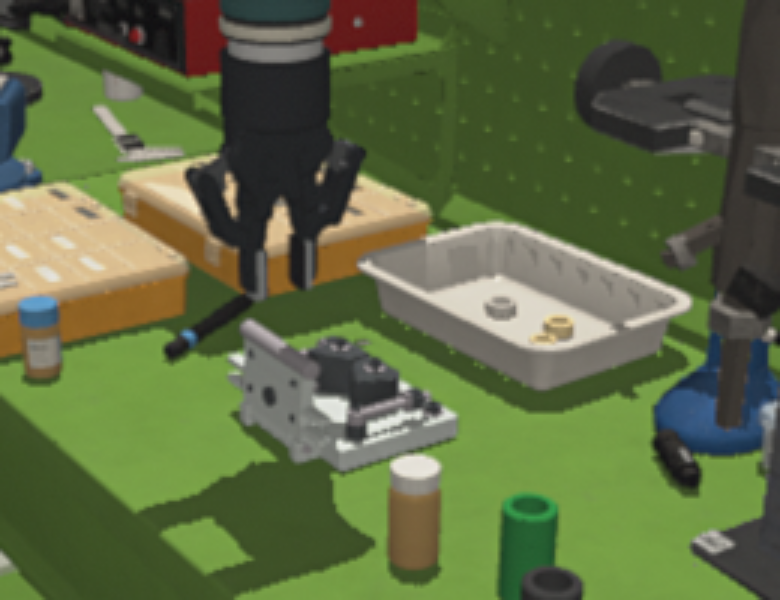

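The bar (wrist px x≈277) is centred between the fingers (≈230 and 320). I descend.

```bash
python3 -m pendant '[0,20,0,0,0,0, 0,40,0,0,0,0, 0,55,0,0,0,0, 0,62,0,0,0,0, 0,62,0,0,0,0]'
python3 - <<'E'
from h import *
im=read_camera("scene");cv2.imwrite("pics/s4.png",cv2.resize(im[130:260,200:340,::-1],None,fx=4,fy=4))
s=telemetry.observe();M=Rt(s);print(s['tcp_pos'],s['force'],np.round(M,3))
P0=np.array([-.0423,.055+0])  # fixture x, z of tcp ; bar now theta=-.06
# keep TCP at gate radius r below bar: tcp point in gate frame = 62-19 -> 43 from hinge
# rows relative to tool: tool z=fx, y=-z
r=43.;th0=-.06
for t in np.arange(.04,1.06,.1):
    a=t-th0
    dx=-r*(np.sin(t)-np.sin(th0));dz=r*(np.cos(t)-np.cos(th0))
    print(round(t,2),"z",round(dx,1),"y",round(-dz,1),"rotdeg",round(np.degrees(a),1))
E
```

```text
time: 4.05
tcp_pos: [0.5218, 0.0116, 0.0575]
eef_rot: [0.494, -0.494, 0.506, -0.506]
force: [-0.4, -0.2, 0.5]
opening: 0.0298
[0.52236518 0.0116383  0.05830936] [ 0.28562143 -0.69888088  0.51120812] [[-0.023  0.001  1.   ]
 [-1.    -0.    -0.023]
 [-0.    -1.     0.001]]
0.04 z -4.3 y -0.0 rotdeg 5.7
0.14 z -8.6 y 0.3 rotdeg 11.5
0.24 z -12.8 y 1.2 rotdeg 17.2
0.34 z -16.9 y 2.4 rotdeg 22.9
0.44 z -20.9 y 4.0 rotdeg 28.6
0.54 z -24.7 y 6.0 rotdeg 34.4
0.64 z -28.3 y 8.4 rotdeg 40.1
0.74 z -31.6 y 11.2 rotdeg 45.8
0.84 z -34.6 y 14.2 rotdeg 51.6
0.94 z -37.3 y 17.6 rotdeg 57.3
1.04 z -39.7 y 21.2 rotdeg 63.0
```

View pics/s4.png

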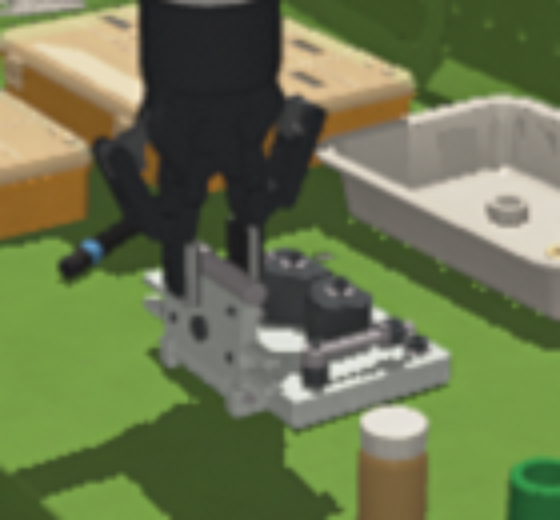

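```bash
python3 -m pendant '[0,0,-4.6,5.7,0,0, 0,0.4,-9.2,11.5,0,0, 0,1.3,-13.7,17.2,0,0, 0,2.6,-18.1,22.9,0,0, 0,4.3,-22.4,28.6,0,0]' 0.25
python3 - <<'E'
from h import *
s=telemetry.observe();M=Rt(s);print(s['tcp_pos'],s['force'],np.round(M,3),s['qpos'],s['opening'])
r=46.;th0=.44
for t in np.arange(.54,1.06,.1):
    d=np.array([-r*(np.sin(t)-np.sin(th0)),r*(np.cos(t)-np.cos(th0))])
    z=np.array([np.cos(th0),np.sin(th0)]);y=np.array([np.sin(th0),-np.cos(th0)])
    print(round(t,2),"y",round(d@y,1),"z",round(d@z,1),"rotdeg",round(np.degrees(t-th0),1))
E
```

```text
time: 4.6
tcp_pos: [0.5015, 0.0119, 0.0566]
eef_rot: [-0.603, 0.354, -0.362, 0.617]
force: [0.7, 1.6, 0.1]
opening: 0.0212
[0.50152512 0.01193524 0.0566211 ] [0.71635965 1.56261808 0.10562589] [[-0.023  0.488  0.873]
 [-1.    -0.012 -0.02 ]
 [ 0.001 -0.873  0.488]] [-0.11940005 -0.23903011  2.12056872  0.06751313  0.75339888 -0.13369361] 0.02118044068572598
0.54 y 0.2 z -4.6 rotdeg 5.7
0.64 y 0.9 z -9.1 rotdeg 11.5
0.74 y 2.1 z -13.6 rotdeg 17.2
0.84 y 3.6 z -17.9 rotdeg 22.9
0.94 y 5.6 z -22.1 rotdeg 28.6
1.04 y 8.0 z -26.0 rotdeg 34.4
```

Run:
```python
import numpy as np
B=lambda t:62*np.array([-np.sin(t),np.cos(t)]);Y=lambda f:np.array([np.sin(f),-np.cos(f)])
f0=.44;p0=B(.44)+16*Y(f0);z=np.array([np.cos(f0),np.sin(f0)]);y=Y(f0)
for t,f in [(.56,.5),(.68,.56),(.8,.62),(.92,.68),(1.02,.72)]:
    d=B(t)+16*Y(f)-p0; print(round(d@y,1),round(d@z,1),round(np.degrees(f-f0),1))
```

```text
0.4 -6.5 3.4
1.7 -12.8 6.9
3.7 -19.0 10.3
6.5 -24.8 13.8
9.5 -29.6 16.0
```

```bash
python3 -m pendant '[0,0.4,-6.5,3.4,0,0, 0,1.7,-12.8,6.9,0,0, 0,3.7,-19,10.3,0,0, 0,6.5,-24.8,13.8,0,0, 0,9.5,-29.6,16,0,0]'; python3 -m pendant '[0,0,0,0,0,0, 0,0,0,0,0,0, 0,0,0,0,0,0, 0,0,0,0,0,0, 0,0,0,0,0,0]'
python3 - <<'E'
from h import *
im=read_camera("scene");cv2.imwrite("pics/s5.png",cv2.resize(im[130:260,200:340,::-1],None,fx=4,fy=4))
s=telemetry.observe();M=Rt(s);print(s['tcp_pos'],s['force'],np.round(M,3),s['qpos'],s['opening'])
E
```

```text
time: 5.1
tcp_pos: [0.4788, 0.0126, 0.0327]
eef_rot: [-0.645, 0.268, -0.274, 0.661]
force: [0.4, 1.1, 0.8]
opening: 0.0212
time: 5.6
tcp_pos: [0.4789, 0.0127, 0.0314]
eef_rot: [-0.645, 0.269, -0.276, 0.66]
force: [-0.2, -0.4, -1.1]
opening: 0.0215
[0.47863586 0.01273749 0.03116279] [ 0.22084434 -0.0346479  -0.39689523] [[-0.023  0.702  0.711]
 [-1.    -0.016 -0.016]
 [ 0.    -0.712  0.703]] [-0.15564245 -0.36510809  2.39000137  0.27139002  0.3539551  -0.3499889 ] 0.02156987141785106
```

View pics/s5.png

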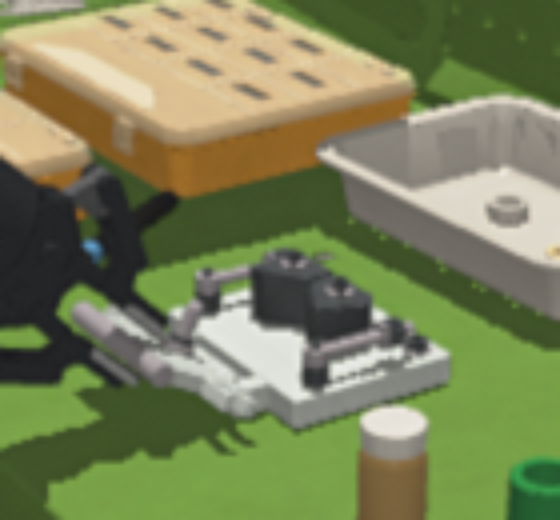

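The gate leans far out (bar at crop (85,312)–(155,360)). I check the angle, then retreat along the tool.

```bash
python3 - <<'E'
from h import *
from scipy.optimize import least_squares
S=camera_params("scene");v=(.564,.0125,-.02)
def W(X):
    X=np.array(X)/1000;c,s=np.cos(v[2]),np.sin(v[2]);return np.array([v[0]+c*X[0]-s*X[1],v[1]+s*X[0]+c*X[1],X[2]])
u=np.array([200,130])+np.array([120,336])/4
for t in (.7,.8,.9,1,1.1): print(t,proj(S,W((-46-62*np.sin(t),0,12+62*np.cos(t)))),u)
E
python3 -m pendant '[0,-30,0,0,0,0, 0,-65,0,-8,0,0, 0,-100,0,-16,0,0, 0,-140,0,-24,0,0, 0,-180,0,-32,0,0]' 0.75
python3 - <<'E'
from h import *
S=camera_params("scene");im=read_camera("scene");cv2.imwrite("pics/s6.png",cv2.resize(im[130:330,200:400,::-1],None,fx=3,fy=3))
print([(r["xy"],r["score"]) for r in landmark_of("gate_bar","scene")[:2]])
for r in regions_of("sleeve_mid","scene")[:3]: print(r["bbox"],r["score"])
s=telemetry.observe();M=Rt(s);print(s['tcp_pos'],s['force'],np.round(M,3),s['qpos'],s['opening'])
im=read_camera("top")
for r in regions_of("sleeve_mid","top")[:3]: print(r["bbox"],r["score"])
print([(r["xy"],r["score"]) for r in landmark_of("gate_bar","top")[:2]])
cv2.imwrite("pics/t6.png",cv2.resize(im[150:260,200:420,::-1],None,fx=3.5,fy=3.5))
E
```

```text
0.7 [235.7488879  207.30559647] [230. 214.]
0.8 [233.96277857 209.57273138] [230. 214.]
0.9 [232.36156659 211.97356117] [230. 214.]
1 [230.96297497 214.4815502 ] [230. 214.]
1.1 [229.78225728 217.0688874 ] [230. 214.]
time: 6.15
tcp_pos: [0.3571, 0.0157, 0.1531]
eef_rot: [-0.563, 0.414, -0.424, 0.575]
force: [2.1, -0.6, -0.2]
opening: 0.0639
[([227.4, 217.7], 0.84)]
[331.3, 270.0, 23.0, 41.5] 0.82
[323.0, 245.7, 23.1, 33.7] 0.74
[242.2, 206.8, 7.6, 6.7] 0.42
[0.3611736  0.01541693 0.1558551 ] [-0.49957644  0.01272952  0.80724699] [[-0.021  0.308  0.951]
 [-1.    -0.006 -0.02 ]
 [-0.    -0.951  0.308]] [-0.15108755 -0.59284462  2.08308998  0.04113028  1.34050212 -0.13300979] 0.06405793151466674
[345.3, 201.5, 19.3, 17.1] 0.83
[378.2, 220.5, 20.1, 21.6] 0.65
[([239.6, 236.4], 0.62)]
```

View pics/s6.png

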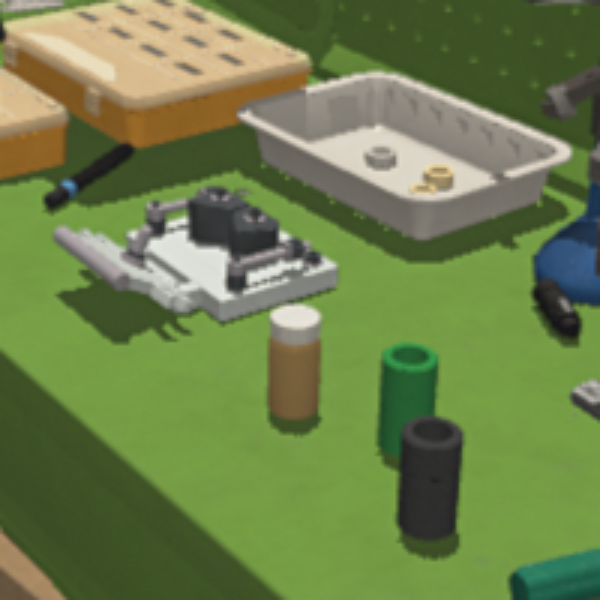

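View pics/t6.png

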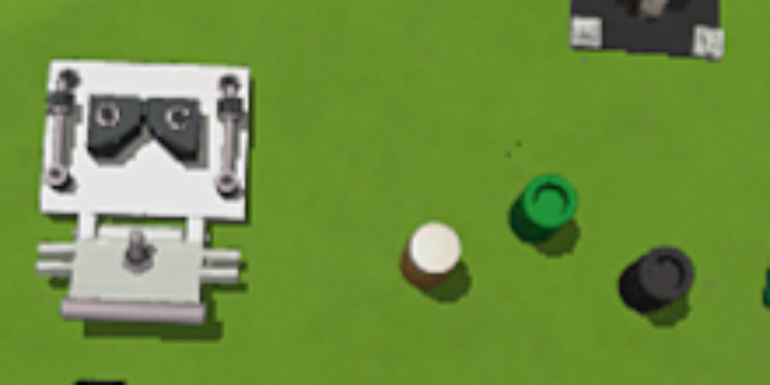

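The gate stays down at about 1.0–1.1 rad. The black sleeve's top rim is at scene crop (431,434) and top crop (665,270); I locate it and go over.

Run:
```python
from h import *
S=camera_params("scene");T=camera_params("top")
a=(200+431/3,130+434/3);b=(200+665/3.5,150+270/3.5)
print(tri([(S,a),(T,b)]),atz(S,a,.064),atz(T,b,.064))
s=telemetry.observe();M=Rt(s);print(M.T@(np.array([.43,-.27,.17])-s['tcp_pos'])*1000)
```

```text
[ 0.49068427 -0.32164462  0.06227312] [ 0.48738462 -0.3233449   0.064     ] [ 0.49149146 -0.32196704  0.064     ]
[284.19883091   3.83975157  80.41927556]
```

```bash
python3 -m pendant '[48,0,12,-5,0,0, 96,0,25,-10,0,0, 144,1,40,-15,0,0, 192,2,55,-18,0,0, 240,3,70,-18,0,0]'; python3 -m pendant '[20,0,3,0,8,0, 40,0,5,0,16,0, 45,0,8,0,24,0, 45,0,10,0,31,0, 45,0,10,0,31,0]'
python3 - <<'E'
from h import *
p=camera_params("wrist");im=read_camera("wrist");cv2.imwrite("pics/w7.png",im[:,:,::-1])
s=telemetry.observe();M=Rt(s);print(s['tcp_pos'],s['force'],np.round(M,3),s['qpos'],s['opening'])
for X in [(.4905,-.322,.064),(.4905,-.322,0)]: print(proj(p,X))
for r in landmark_of("sleeve_mid","wrist")[:3]: print(r["xy"],r["score"],atz(p,r["xy"],.032))
for r in regions_of("sleeve_mid","wrist")[:3]: print(r["bbox"],r["score"])
E
```

```text
time: 6.95
tcp_pos: [0.4214, -0.2264, 0.1666]
eef_rot: [0.493, -0.497, 0.509, -0.501]
force: [1.3, 0.4, -0.3]
opening: 0.0641
time: 7.45
tcp_pos: [0.4293, -0.2697, 0.1668]
eef_rot: [0.339, -0.344, 0.622, -0.616]
force: [0.5, 0.5, -0.1]
opening: 0.0643
[ 0.42927025 -0.26953783  0.16715727] [0.0639042  0.28730329 0.38005534] [[-0.531 -0.011  0.847]
 [-0.847  0.004 -0.531]
 [ 0.003 -1.    -0.011]] [-0.6699601   0.02110571  1.56746018 -0.00406071  1.56397174 -0.10977591] 0.06454448137643765
[390.36095718 222.91765405]
[368.26376732 200.51928395]
[377.2, 211.9] 0.87 [ 0.48936789 -0.32261292  0.032     ]
[388.5, 95.1] 0.59 [ 0.53716814 -0.25008424  0.032     ]
[355.3, 64.3, 75.5, 56.6] 0.83
[349.6, 181.0, 66.0, 63.9] 0.7
```

View pics/w7.png

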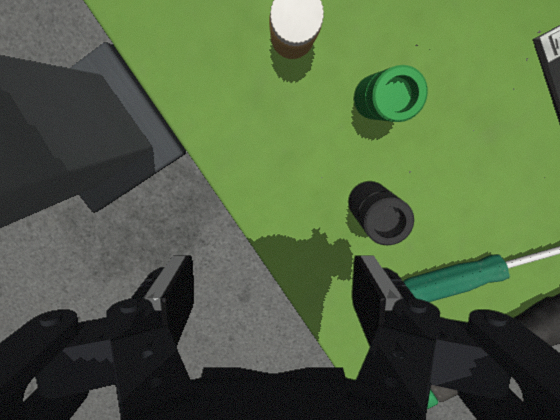

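The wrist view shows the black rim at (388,217), the green one at (400,92) and the jar cap at (297,15). Estimates agree on about (0.4895,-0.3205). I move over it and check again before descending.

```bash
python3 -m pendant '[5,10,40,0,0,0, 11,25,78,0,0,0, 11,45,78,0,0,0, 11,50,78,0,0,0, 11,50,78,0,0,0]'
python3 - <<'E'
from h import *
p=camera_params("wrist");im=read_camera("wrist");cv2.imwrite("pics/w8.png",im[:,:,::-1])
s=telemetry.observe();M=Rt(s);print(s['tcp_pos'],s['force'],np.round(M,3),s['qpos'],s['opening'])
for X in [(.4895,-.3205,.064),(.4895,-.3205,0)]: print(proj(p,X))
for r in landmark_of("sleeve_mid","wrist")[:3]: print(r["xy"],r["score"],atz(p,r["xy"],.032))
E
```

```text
time: 8.1
tcp_pos: [0.4888, -0.3198, 0.1173]
eef_rot: [0.339, -0.345, 0.622, -0.616]
force: [0.7, -1.3, -0.1]
opening: 0.0641
[ 0.48934991 -0.32026613  0.11890425] [0.70117313 0.21549167 0.52458274] [[-0.532 -0.009  0.846]
 [-0.847  0.002 -0.532]
 [ 0.003 -1.    -0.008]] [-0.6741221   0.21716768  1.44802867 -0.0041771   1.48441855 -0.11236234] 0.06411063222625303
[276.53854609 229.77127628]
[276.5808203  201.59884403]
[280.1, 75.1] 0.86 [ 0.53581017 -0.25042172  0.032     ]
[278.0, 214.7] 0.84 [ 0.4899788  -0.32147286  0.032     ]
```

View pics/w8.png

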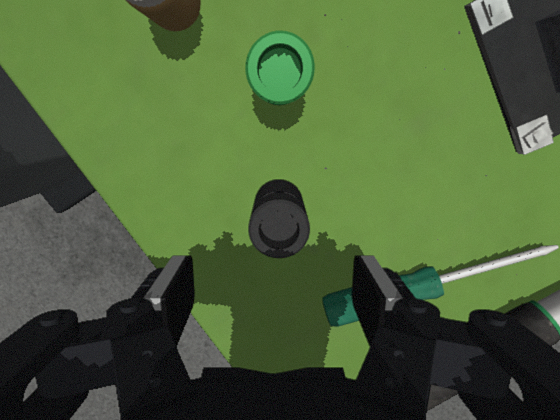

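Sleeve rim at (279,225), centred between the pads; the screwdriver handle (340,305) is well clear of the descent. I descend and grip.

```bash
python3 -m pendant '[0,30,0,0,0,0, 0,60,0,0,0,0, 0,74,0,0,0,0, 0,78,0,0,0,0, 0,78,0,0,0,0]'; python3 -m pendant '[0,0,0,0,0,0, 0,0,0,0,0,0, 0,0,0,0,0,0, 0,0,0,0,0,0, 0,0,0,0,0,0]' 0.2 50;  python3 - <<'E'
from h import *
s=telemetry.observe();print(s['tcp_pos'],s['force'],s['opening'])
im=read_camera("scene");cv2.imwrite("pics/s9.png",cv2.resize(im[180:330,260:410,::-1],None,fx=4,fy=4))
E
```

```text
time: 8.7
tcp_pos: [0.4894, -0.3209, 0.0417]
eef_rot: [0.339, -0.344, 0.621, -0.618]
force: [0.4, 0.1, 0.0]
opening: 0.0636
time: 9.2
tcp_pos: [0.4903, -0.3217, 0.043]
eef_rot: [0.34, -0.343, 0.62, -0.619]
force: [0.0, 0.2, 5.3]
opening: 0.0334
[ 0.49033468 -0.32170451  0.04304721] [0.02429765 0.20508749 5.29565111] 0.033354330920819915
```

View pics/s9.png

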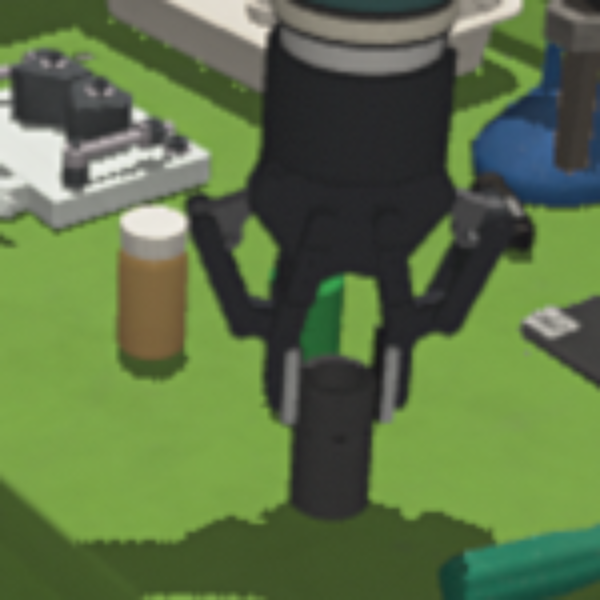

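```bash
python3 -m pendant '[0,-20,0,0,0,0, 0,-50,0,0,0,0, 0,-85,0,0,0,0, 0,-115,0,0,0,0, 0,-120,0,0,0,0]'; python3 -m pendant '[-35,0,-13,0,6,0, -72,0,-27,0,12,0, -110,0,-42,0,19,0, -148,0,-56,0,26,0, -186,0,-71,0,33,0]';  python3 - <<'E'
from h import *
s=telemetry.observe();M=Rt(s);print(s['tcp_pos'],s['force'],s['opening'],np.round(M,3))
z=M[:,2];print(M.T@(np.array([.557,.0126,.15])-s['tcp_pos'])*1000, 91.15+np.degrees(np.arctan2(z[1],z[0])))
E
```

```text
time: 9.75
tcp_pos: [0.4917, -0.3221, 0.165]
eef_rot: [-0.34, 0.343, -0.618, 0.62]
force: [0.4, 0.3, -2.8]
opening: 0.0335
time: 10.25
tcp_pos: [0.5281, -0.1238, 0.1579]
eef_rot: [0.146, -0.154, 0.693, -0.689]
force: [1.3, -0.2, -4.0]
opening: 0.0336
[ 0.52807364 -0.12378385  0.15785199] [ 1.3424395  -0.17035461 -4.01787112] 0.033589233046311395 [[-0.91  -0.013  0.414]
 [-0.414  0.003 -0.91 ]
 [ 0.01  -1.    -0.008]]
[ -82.89665818    7.87365675 -112.0941229 ] 25.615397185195803
```

```bash
python3 -m pendant '[-20,2,-27,0,6,0, -40,4,-54,0,12,0, -62,6,-83,0,18,0, -80,8,-110,0,25,0, -80,8,-110,0,25,0]'; python3 -m pendant '[0,0,0,0,0,0, 0,0,0,0,0,0, 0,0,0,0,0,0, 0,0,0,0,0,0, 0,0,0,0,0,0]'
python3 - <<'E'
from h import *
s=telemetry.observe();M=Rt(s);print(s['tcp_pos'],s['force'],s['opening'],np.round(M,3),s['qpos'])
z=M[:,2];print(M.T@(np.array([.557,.0126,.15])-s['tcp_pos'])*1000, 91.15+np.degrees(np.arctan2(z[1],z[0])))
p=camera_params("wrist");im=read_camera("wrist");cv2.imwrite("pics/w10.png",im[:,:,::-1])
print(proj(p,(.564,.0125,.018)),proj(p,s['tcp_pos']))
im=read_camera("scene");cv2.imwrite("pics/s10.png",cv2.resize(im[100:300,180:380,::-1],None,fx=3,fy=3))
E
```

```text
time: 10.75
tcp_pos: [0.5543, 0.012, 0.1494]
eef_rot: [-0.005, -0.005, 0.709, -0.706]
force: [-0.9, -1.1, -3.7]
opening: 0.0333
time: 11.25
tcp_pos: [0.5557, 0.007, 0.1528]
eef_rot: [-0.005, -0.001, 0.708, -0.707]
force: [-0.3, -0.8, -3.0]
opening: 0.0333
[0.55569664 0.00699361 0.1528014 ] [-0.3019876  -0.84692656 -3.00782525] 0.03328039128436819 [[-1.    -0.008 -0.005]
 [ 0.005  0.001 -1.   ]
 [ 0.008 -1.    -0.001]] [-8.97551659e-02  1.33981470e-01  1.47556247e+00  5.39542519e-04
  1.54026578e+00  1.48599642e+00]
[-1.29824916  2.79784689 -5.60935167] 0.8647260518251159
[265.72269244 184.03015835] [272.98169792 269.31340752]
```

View pics/w10.png

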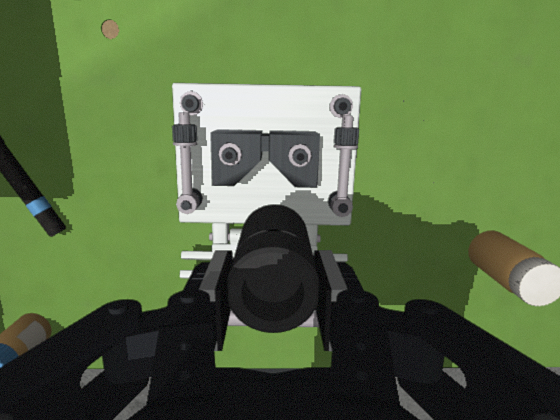

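View pics/s10.png

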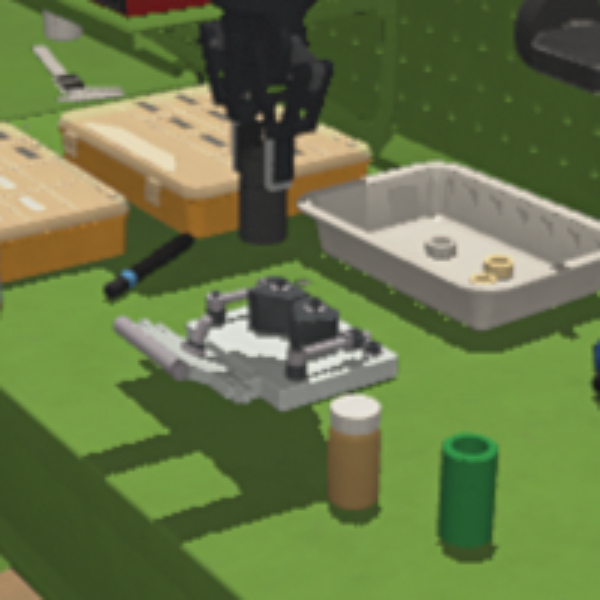

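Wrist view: sleeve held (rim about (273,285)), fixture plate back corners at (173,85)/(361,88), gate still down behind the sleeve. I check the numbers.

Run:
```python
from h import *
p=camera_params("wrist");s=telemetry.observe()
v=(.564,.0125,-.02)
def W(X):
    X=np.array(X)/1000;c,s=np.cos(v[2]),np.sin(v[2]);return np.array([v[0]+c*X[0]-s*X[1],v[1]+s*X[0]+c*X[1],X[2]])
print(s['tcp_pos'])
for X in [(72,68,18),(72,-68,18),(40,36,50),(40,-36,50)]: print(X,proj(p,W(X)))
zb=s['tcp_pos'][2]-.043
for dx in(-.003,0,.003):
  c=s['tcp_pos']+[dx,0,0]
  rim=np.array([proj(p,[c[0]+.0175*np.cos(a),c[1]+.0175*np.sin(a),zb+.064]) for a in np.linspace(0,6.28,60)])
  bot=np.array([proj(p,[c[0]+.0175*np.cos(a),c[1]+.0175*np.sin(a),zb]) for a in np.linspace(0,6.28,60)])
  print(dx,rim.min(0),rim.max(0),bot.min(0),bot.max(0))
```

```text
[0.55569397 0.00723179 0.15284453]
(72, 68, 18) [171.51034881  83.42988899]
(72, -68, 18) [362.49430957  86.32889069]
(40, 36, 50) [210.52304714 133.0348268 ]
(40, -36, 50) [321.03983326 134.66607905]
-0.003 [225.16103817 256.95398088] [321.10681618 343.06091046] [240.23961187 208.36176924] [305.97482079 270.26199903]
0 [224.83076056 248.99173758] [321.34981365 336.12922008] [240.07539224 202.77213953] [306.07884418 265.17846359]
0.003 [224.49651317 240.93057558] [321.59573315 329.11723035] [239.90982571 197.13562412] [306.18371885 260.05427565]
```

Run:
```python
import cv2
im=cv2.imread("pics/w10.png");cv2.imwrite("pics/w10c.png",cv2.resize(im[70:340,160:380],None,fx=2.2,fy=2.2,interpolation=cv2.INTER_CUBIC)*1)
import numpy as np
c=cv2.imread("pics/w10c.png").astype(float);cv2.imwrite("pics/w10c.png",(255*(c/255)**.5).astype('uint8'))
```

```text
(no output)
```

View pics/w10c.png

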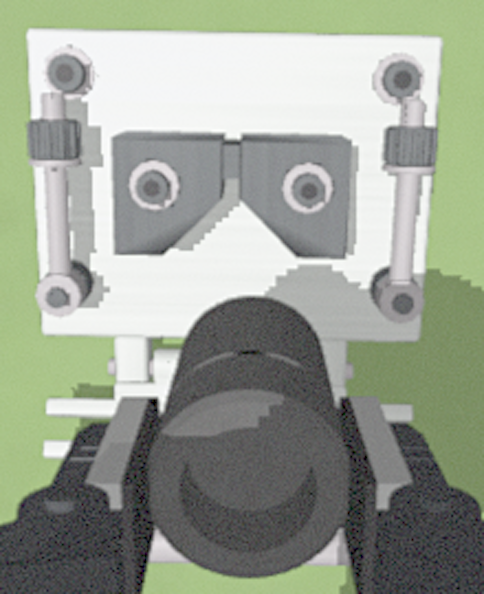

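```bash
python3 -m pendant '[0,10,-3,0,0.9,0, 0,30,-5.5,0,0.9,0, 0,50,-5.5,0,0.9,0, 0,65,-5.5,0,0.9,0, 0,70,-5.5,0,0.9,0]'; python3 -m pendant '[0,4,0,0,0,0, 0,8,0,0,0,0, 0,12,0,0,0,0, 0,15,0,0,0,0, 0,15,0,0,0,0]';python3 - <<'E'
from h import *
s=telemetry.observe();M=Rt(s);print(s['tcp_pos'],s['force'],s['opening'],np.round(M,3))
im=read_camera("scene");cv2.imwrite("pics/s11.png",cv2.resize(im[130:260,200:340,::-1],None,fx=4,fy=4))
im=read_camera("wrist");cv2.imwrite("pics/w11.png",im[:,:,::-1])
E
```

```text
time: 11.85
tcp_pos: [0.5534, 0.0136, 0.0799]
eef_rot: [-0.012, 0.002, 0.708, -0.706]
force: [-0.6, 0.2, -3.8]
opening: 0.0335
time: 12.35
tcp_pos: [0.5549, 0.0133, 0.0676]
eef_rot: [-0.01, 0.004, 0.708, -0.707]
force: [-0.0, 0.4, -3.9]
opening: 0.0336
[0.55488323 0.01330841 0.06757946] [-0.01440239  0.37583267 -3.87948048] 0.03360627711490288 [[-1.    -0.009 -0.02 ]
 [ 0.02   0.001 -1.   ]
 [ 0.009 -1.    -0.001]]
```

View pics/s11.png

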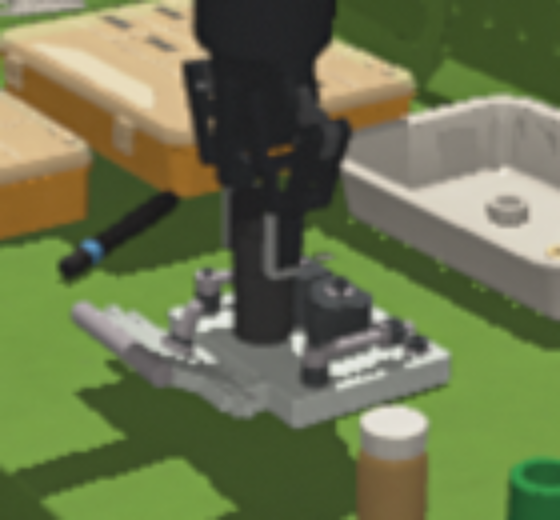

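View pics/w11.png

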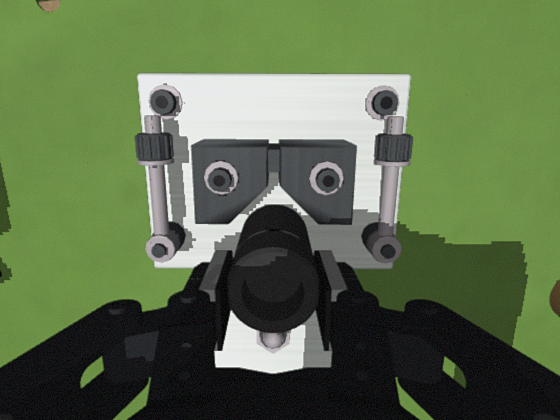

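The sleeve sits centred in the vee mouth (wrist (273,215) against groove (273,180)), a few mm above the floor. I lower gently.

```bash
python3 -m pendant '[0,2,0,0,0,0, 0,4,0,0,0,0, 0,5,0,0,0,0, 0,5,0,0,0,0, 0,5,0,0,0,0]'; python3 -m pendant '[0,0.5,0,0,0,0, 0,1,0,0,0,0, 0,1.5,0,0,0,0, 0,1.5,0,0,0,0, 0,1.5,0,0,0,0]'
```

```text
time: 12.95
tcp_pos: [0.555, 0.0133, 0.0627]
eef_rot: [-0.01, 0.004, 0.707, -0.707]
force: [0.8, -0.6, -3.1]
opening: 0.0333
time: 13.45
tcp_pos: [0.5549, 0.0133, 0.0612]
eef_rot: [-0.01, 0.004, 0.707, -0.707]
force: [0.9, 0.3, -3.2]
opening: 0.0333
```

```bash
python3 -m pendant '[0,0.5,0,0,0,0, 0,1,0,0,0,0, 0,1.5,0,0,0,0, 0,1.5,0,0,0,0, 0,1.5,0,0,0,0]'; python3 -c "
from cell import *;s=telemetry.observe();print(s['tcp_pos'],s['force'])"
```

```text
time: 13.95
tcp_pos: [0.5553, 0.0133, 0.0611]
eef_rot: [-0.009, 0.004, 0.707, -0.707]
force: [-2.1, -1.0, 5.8]
opening: 0.0329
[0.5553443  0.01331624 0.06113173] [-2.12585978 -0.98218707  5.76605899]
```

Landed (force flipped to +5.8 N at z 0.061). I release and rise.

```bash
python3 -m pendant '[0,-0.5,0,0,0,0, 0,-0.5,0,0,0,0, 0,-0.5,0,0,0,0, 0,-0.5,0,0,0,0, 0,-0.5,0,0,0,0]' 0.65; python3 -m pendant '[0,-10,0,0,0,0, 0,-25,0,0,0,0, 0,-45,0,0,0,0, 0,-75,0,0,0,0, 0,-105,0,0,0,0]';python3 - <<'E'
from h import *
s=telemetry.observe();M=Rt(s);print(s['tcp_pos'],s['force'],s['opening'],np.round(M,3))
p=camera_params("wrist");im=read_camera("wrist");cv2.imwrite("pics/w12.png",im[:,:,::-1])
for dx in(-.01,-.005,0):
  c=np.array([.564+dx,.0125])
  rim=np.array([proj(p,[c[0]+.0175*np.cos(a),c[1]+.0175*np.sin(a),.082]) for a in np.linspace(0,6.28,60)])
  print(dx,rim.min(0),rim.max(0))
im=read_camera("scene");cv2.imwrite("pics/s12.png",cv2.resize(im[130:260,200:340,::-1],None,fx=4,fy=4))
E
```

```text
time: 14.45
tcp_pos: [0.5549, 0.0133, 0.0601]
eef_rot: [-0.01, 0.004, 0.707, -0.707]
force: [-0.5, 0.2, -0.6]
opening: 0.0553
time: 14.95
tcp_pos: [0.5559, 0.0132, 0.1677]
eef_rot: [-0.009, 0.004, 0.707, -0.707]
force: [-0.1, 1.5, 0.5]
opening: 0.0556
[0.5559301  0.01317418 0.16768407] [-0.06005538  1.50734037  0.53468697] 0.055550098206276044 [[-1.    -0.007 -0.02 ]
 [ 0.02   0.001 -1.   ]
 [ 0.007 -1.    -0.001]]
-0.01 [246.94022616 188.67915647] [301.37664483 240.90178932]
-0.005 [246.63444069 180.87584868] [301.37674504 233.68659695]
0 [246.32519931 172.98267533] [301.37684638 226.39153112]
```

View pics/w12.png

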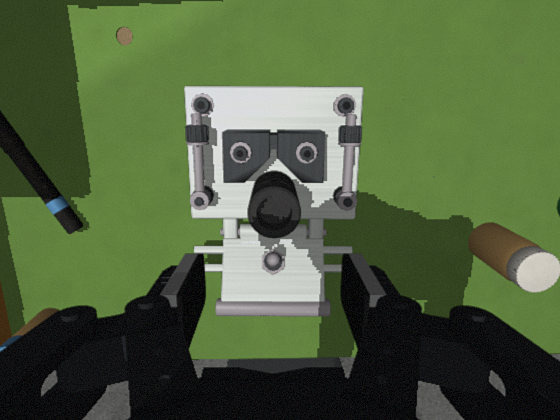

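View pics/s12.png

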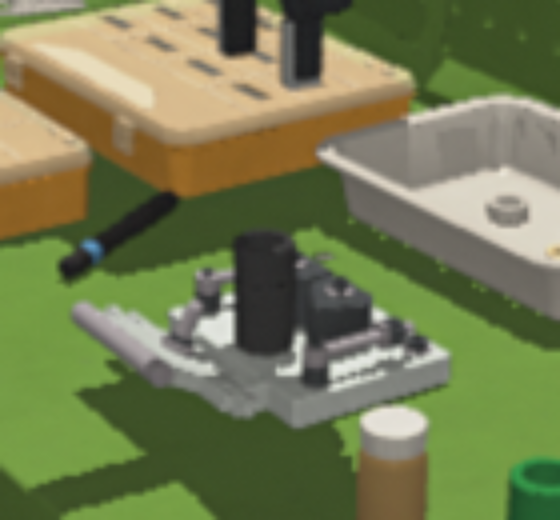

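The sleeve stands upright in the mouth (rim at wrist (274,208), about 6.5 mm in front of the seat). Now I shut the fingers and go down in front of the bar.

```bash
python3 -m pendant '[45,0,0,0,0,0, 90,0,0,0,0,0, 133,20,-2,0,0,0, 133,60,-2,0,0,0, 133,95,-2,0,0,0]' 0 40; python3 -m pendant '[0,15,0,0,0,0, 0,30,0,0,0,0, 0,43,0,0,0,0, 0,43,0,0,0,0, 0,43,0,0,0,0]'
python3 - <<'E'
from h import *
s=telemetry.observe();M=Rt(s);print(s['tcp_pos'],s['force'],s['opening'],np.round(M,3),s['qpos'])
im=read_camera("scene");cv2.imwrite("pics/s13.png",cv2.resize(im[130:260,200:340,::-1],None,fx=4,fy=4))
E
```

```text
time: 15.55
tcp_pos: [0.4216, 0.018, 0.0717]
eef_rot: [-0.008, 0.005, 0.707, -0.707]
force: [0.7, 0.2, -0.9]
opening: 0.0001
time: 16.05
tcp_pos: [0.422, 0.018, 0.0287]
eef_rot: [-0.01, 0.004, 0.707, -0.707]
force: [0.7, 0.0, 1.4]
opening: -0.0001
[0.42198664 0.01795312 0.02869789] [6.81518545e-01 1.00922618e-03 1.36475727e+00] -9.160497946748818e-05 [[-1.    -0.008 -0.02 ]
 [ 0.02   0.001 -1.   ]
 [ 0.008 -1.    -0.001]] [-9.22964180e-02 -5.48312277e-02  1.93353950e+00  5.45530297e-04
  1.27098726e+00  1.49790092e+00]
```

View pics/s13.png

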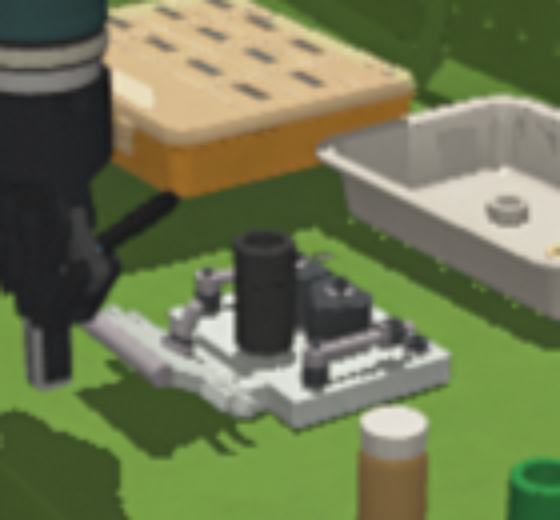

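```bash
python3 -m pendant '[-8,0,0,0,0,0, -16,-1,0,0,0,0, -24,-3,0,0,0,0, -31,-6,0,0,0,0, -38,-9,0,0,0,0]'; python3 -m pendant '[-3,-3,0,0,0,0, -6,-6,0,0,0,0, -9,-9,0,0,0,0, -12,-12,0,0,0,0, -14,-14,0,0,0,0]'
python3 - <<'E'
from h import *
s=telemetry.observe();M=Rt(s);print(s['tcp_pos'],s['force'],s['opening'],np.round(M,3),s['qpos'])
im=read_camera("scene");cv2.imwrite("pics/s14.png",cv2.resize(im[130:260,200:340,::-1],None,fx=4,fy=4))
E
```

```text
time: 16.6
tcp_pos: [0.4488, 0.0175, 0.0346]
eef_rot: [-0.02, -0.007, 0.707, -0.707]
force: [-35.4, -0.5, 17.4]
opening: 0.0001
time: 17.1
tcp_pos: [0.4617, 0.0172, 0.0512]
eef_rot: [-0.021, -0.008, 0.707, -0.707]
force: [-37.0, 0.5, 35.0]
opening: -0.0004
[0.46171739 0.01715772 0.05122505] [-36.9921356    0.51408816  35.03784849] -0.00041247675283320935 [[-0.999 -0.04  -0.019]
 [ 0.019  0.001 -1.   ]
 [ 0.04  -0.999 -0.   ]] [-0.08403934  0.03233986  1.79801961 -0.00235335  1.35152403  1.50600204]
```

View pics/s14.png

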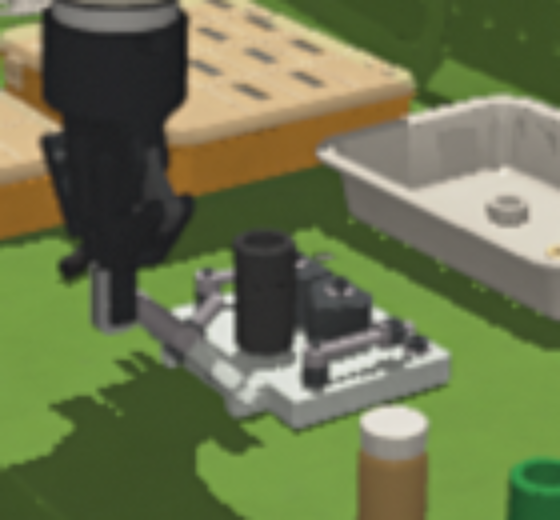

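The finger jammed against the bar by friction (force along the gate's link, gate about 0.75 rad): the bar rises faster than I did. I back off, then follow the bar's arc.

```bash
python3 -m pendant '[6,0,0,0,0,0, 14,0,0,0,0,0, 25,5,0,0,0,0, 29,12,0,0,0,0, 29,12,0,0,0,0]';  python3 - <<'E'
from h import *
s=telemetry.observe();M=Rt(s);print(s['tcp_pos'],s['force'],np.round(M,3))
p=camera_params("scene");im=read_camera("scene");cv2.imwrite("pics/s15.png",cv2.resize(im[130:260,200:340,::-1],None,fx=4,fy=4))
v=(.564,.0125,-.02)
def W(X):
    X=np.array(X)/1000;c,s=np.cos(v[2]),np.sin(v[2]);return np.array([v[0]+c*X[0]-s*X[1],v[1]+s*X[0]+c*X[1],X[2]])
for t in (.5,.6,.7,.8,.9): print(t,[((proj(p,W((-46-62*np.sin(t),y,12+62*np.cos(t))))-[200,130])*4).round() for y in(46,-46)])
E
```

```text
time: 17.65
tcp_pos: [0.443, 0.0177, 0.0375]
eef_rot: [-0.011, 0.003, 0.708, -0.707]
force: [-0.2, 0.0, 0.4]
opening: 0.0001
[0.44299694 0.01766651 0.03746084] [-0.18896311  0.04441896  0.43459977] [[-1.    -0.012 -0.02 ]
 [ 0.02   0.002 -1.   ]
 [ 0.012 -1.    -0.001]]
0.5 [array([117., 264.]), array([204., 324.])]
0.6 [array([109., 271.]), array([195., 332.])]
0.7 [array([102., 279.]), array([187., 341.])]
0.8 [array([ 95., 288.]), array([180., 350.])]
0.9 [array([ 88., 297.]), array([173., 360.])]
```

View pics/s15.png

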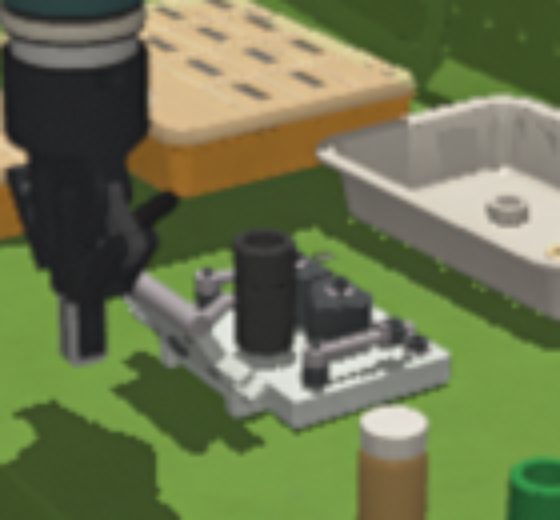

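```bash
python3 -m pendant '[-8,-2,0,0,0,0, -17,-4,0,0,0,0, -22,-6,0,0,0,0, -28,-9,0,0,0,0, -34,-12,0,0,0,0]';  python3 - <<'E'
from h import *
s=telemetry.observe();M=Rt(s);print(s['tcp_pos'],s['force'],np.round(M,3))
im=read_camera("scene");cv2.imwrite("pics/s16.png",cv2.resize(im[130:260,200:340,::-1],None,fx=4,fy=4))
E
```

```text
time: 18.2
tcp_pos: [0.4778, 0.0168, 0.0511]
eef_rot: [-0.012, 0.002, 0.707, -0.707]
force: [-7.3, -1.2, 5.6]
opening: 0.0002
[0.477762   0.01675078 0.05108528] [-7.27031407 -1.2095891   5.59087318] [[-1.    -0.013 -0.02 ]
 [ 0.019  0.001 -1.   ]
 [ 0.013 -1.    -0.001]]
```

View pics/s16.png

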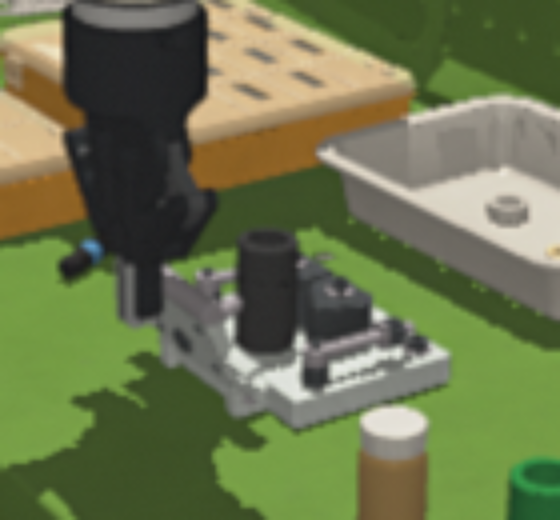

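```bash
python3 -m pendant '[0,-1,0,0,0,0, 0,-2,0,0,0,0, -1,-3,0,0,0,0, -2,-4,0,0,0,0, -3,-4,0,0,0,0]';  python3 - <<'E'
from h import *
s=telemetry.observe();print(s['tcp_pos'],s['force'])
p=camera_params("scene");im=read_camera("scene");cv2.imwrite("pics/s17.png",cv2.resize(im[150:240,220:320,::-1],None,fx=6,fy=6,interpolation=cv2.INTER_CUBIC))
im=read_camera("wrist");cv2.imwrite("pics/w17.png",im[:,:,::-1])
v=(.564,.0125,-.02)
def W(X):
    X=np.array(X)/1000;c,s=np.cos(v[2]),np.sin(v[2]);return np.array([v[0]+c*X[0]-s*X[1],v[1]+s*X[0]+c*X[1],X[2]])
for t in (0,.1,.2,.3,.4): print(t,[((proj(p,W((-46-62*np.sin(t),y,12+62*np.cos(t))))-[220,150])*6).round() for y in(46,-46)])
E
```

```text
time: 18.75
tcp_pos: [0.481, 0.0169, 0.0545]
eef_rot: [-0.011, 0.003, 0.708, -0.707]
force: [-5.3, 1.0, 1.6]
opening: -0.0001
[0.4809819  0.01688177 0.05451033] [-5.25579994  0.98477346  1.63108213]
0 [array([125., 239.]), array([257., 327.])]
0.1 [array([111., 244.]), array([242., 332.])]
0.2 [array([ 97., 250.]), array([228., 338.])]
0.3 [array([ 83., 257.]), array([213., 346.])]
0.4 [array([ 69., 266.]), array([199., 356.])]
```

View pics/s17.png

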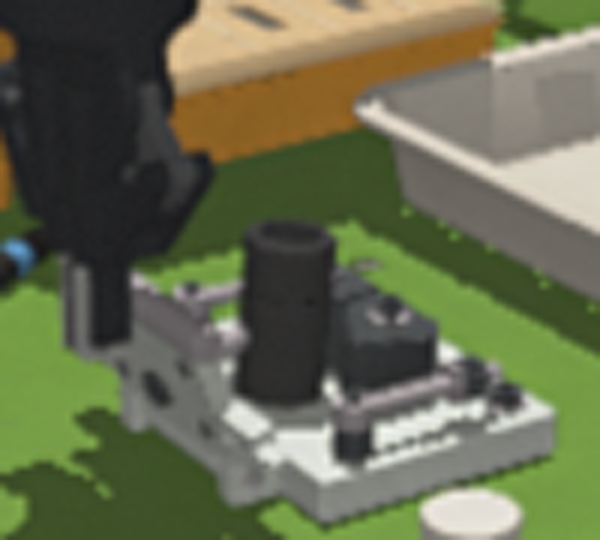

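View pics/w17.png

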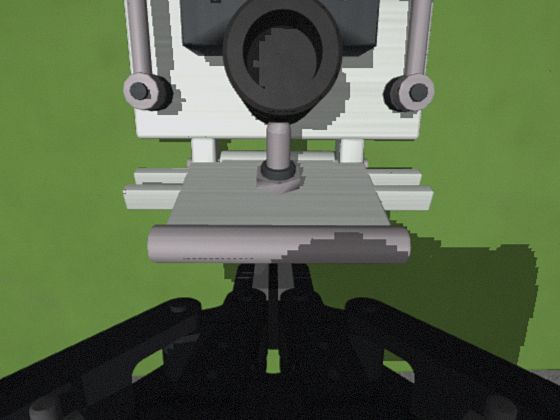

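```bash
python3 -m pendant '[-1,0,0,0,0,0, -2,0,0,0,0,0, -3,-0.5,0,0,0,0, -4,-1,0,0,0,0, -4,-1,0,0,0,0]';  python3 - <<'E'
from h import *
print(*[np.round(telemetry.observe()[k],4) for k in('tcp_pos','force')])
im=read_camera("scene");cv2.imwrite("pics/s18.png",cv2.resize(im[150:240,220:320,::-1],None,fx=6,fy=6,interpolation=cv2.INTER_CUBIC))
print(np.round(telemetry.observe()['force'],2))
p=camera_params("wrist");im=read_camera("wrist");cv2.imwrite("pics/w18.png",im[:,:,::-1])
print(np.round(telemetry.observe()['force'],2))
for dx in(-.006,-.003,0):
  c=np.array([.564+dx,.0125])
  rim=np.array([proj(p,[c[0]+.0175*np.cos(a),c[1]+.0175*np.sin(a),.082]) for a in np.linspace(0,6.28,60)])
  print(dx,rim.min(0),rim.max(0))
E
```

```text
time: 19.35
tcp_pos: [0.4862, 0.0167, 0.0564]
eef_rot: [-0.01, 0.004, 0.708, -0.707]
force: [-5.1, 1.1, 4.7]
opening: 0.0005
[0.4862 0.0167 0.0564] [-5.0512  1.1305  4.6796]
[-4.11  1.59  3.49]
[-4.12  0.13  3.21]
-0.006 [223.72709094  20.26456746] [340.9251216  143.78981371]
-0.003 [223.16207382   8.6568131 ] [341.21472212 133.98791256]
0 [222.58876098  -3.12853583] [341.50858236 124.04833225]
```

View pics/w18.png

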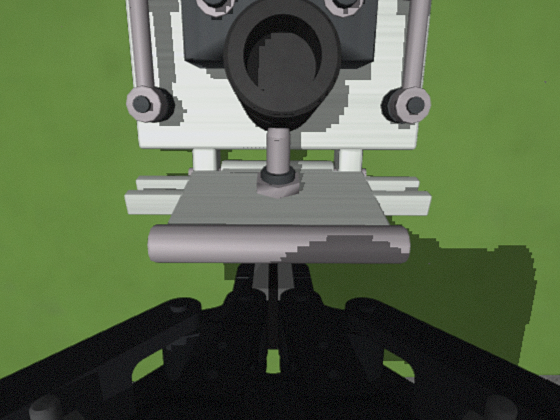

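View pics/s18.png

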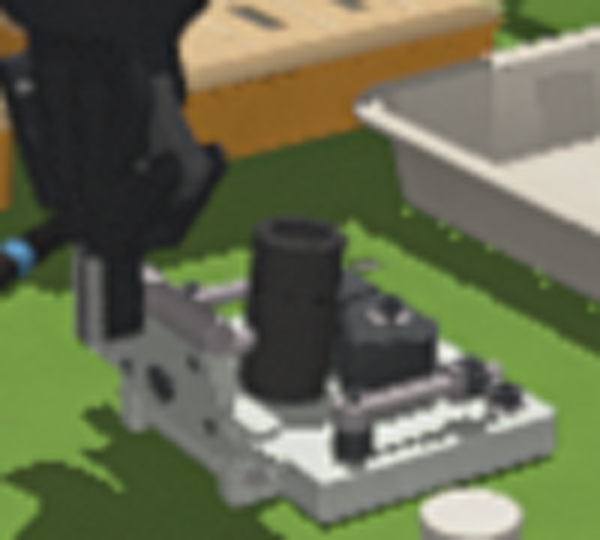

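The sleeve is leaning slightly (about 0.08 rad, top ahead; scene rim (300,232) against foot (280,400)). The vee's top edge is above the nose, so further pushing should swing the foot in. I continue gently.

```bash
python3 -m pendant '[-1,0,0,0,0,0, -2,-0.5,0,0,0,0, -3,-1,0,0,0,0, -4,-1.5,0,0,0,0, -4,-1.5,0,0,0,0]';  python3 - <<'E'
from h import *
print(*[np.round(telemetry.observe()[k],4) for k in('tcp_pos','force')])
im=read_camera("scene");cv2.imwrite("pics/s19.png",cv2.resize(im[150:240,220:320,::-1],None,fx=6,fy=6,interpolation=cv2.INTER_CUBIC))
print(np.round(telemetry.observe()['force'],2))
p=camera_params("wrist");im=read_camera("wrist");cv2.imwrite("pics/w19.png",im[:,:,::-1])
print(np.round(telemetry.observe()['force'],2))
for dx in(-.006,-.003,0):
  c=np.array([.564+dx,.0125])
  rim=np.array([proj(p,[c[0]+.0175*np.cos(a),c[1]+.0175*np.sin(a),.082]) for a in np.linspace(0,6.28,60)])
  print(dx,rim.min(0),rim.max(0))
E
```

```text
time: 19.95
tcp_pos: [0.4903, 0.0166, 0.0572]
eef_rot: [-0.01, 0.004, 0.708, -0.707]
force: [-2.8, 0.4, 1.7]
opening: -0.0002
[0.4903 0.0166 0.0572] [-2.8421  0.3738  1.6789]
[-2.45 -0.12  2.31]
[-2.41 -0.01  1.59]
-0.006 [224.31926695  36.42032651] [339.50914129 156.63698445]
-0.003 [223.76740455  25.14124438] [339.78278802 147.08501209]
0 [223.20757989  13.69270919] [340.06038994 137.40109634]
```

View pics/w19.png

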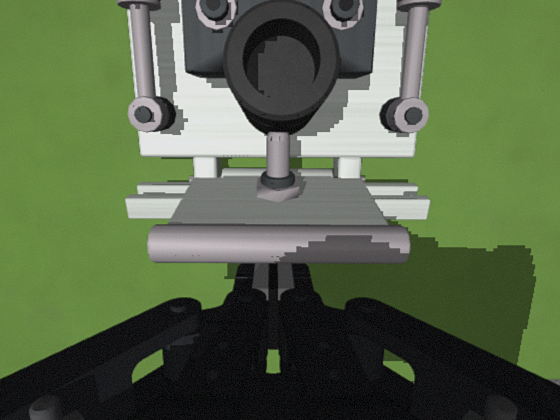

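View pics/s19.png

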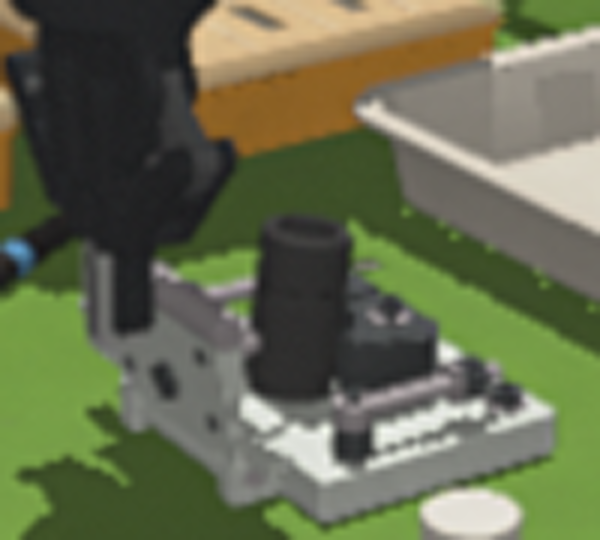

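```bash
python3 -m pendant '[-1,0,0,0,0,0, -2,-0.5,0,0,0,0, -3,-0.5,0,0,0,0, -4,-1,0,0,0,0, -4,-1,0,0,0,0]';  python3 - <<'E'
from h import *
print(*[np.round(telemetry.observe()[k],4) for k in('tcp_pos','force')])
im=read_camera("scene");cv2.imwrite("pics/s20.png",cv2.resize(im[150:240,220:320,::-1],None,fx=6,fy=6,interpolation=cv2.INTER_CUBIC))
print(np.round(telemetry.observe()['force'],2))
p=camera_params("wrist");im=read_camera("wrist");cv2.imwrite("pics/w20.png",im[:,:,::-1])
print(np.round(telemetry.observe()['force'],2))
for dx in(-.006,-.003,0,.003):
  c=np.array([.564+dx,.0125])
  rim=np.array([proj(p,[c[0]+.0175*np.cos(a),c[1]+.0175*np.sin(a),.082]) for a in np.linspace(0,6.28,60)])
  print(dx,rim.min(0),rim.max(0))
E
```

```text
time: 20.55
tcp_pos: [0.4941, 0.0165, 0.0582]
eef_rot: [-0.01, 0.004, 0.707, -0.707]
force: [-3.4, 0.0, 2.9]
opening: -0.0003
[0.4941 0.0165 0.0582] [-3.3865  0.0464  2.8861]
[-3.34 -0.42  2.12]
[-2.48  0.5   1.7 ]
-0.006 [225.13391855  50.81469026] [338.42766045 168.00895268]
-0.003 [224.59640734  39.83341635] [338.69033823 158.68694857]
0 [224.05125364  28.68965978] [338.95675735 149.23797116]
0.003 [223.49829331  17.37978743] [339.2269983  139.65940845]
```

View pics/w20.png

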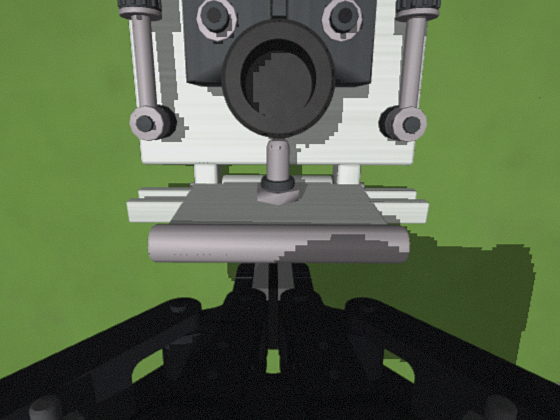

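View pics/s20.png

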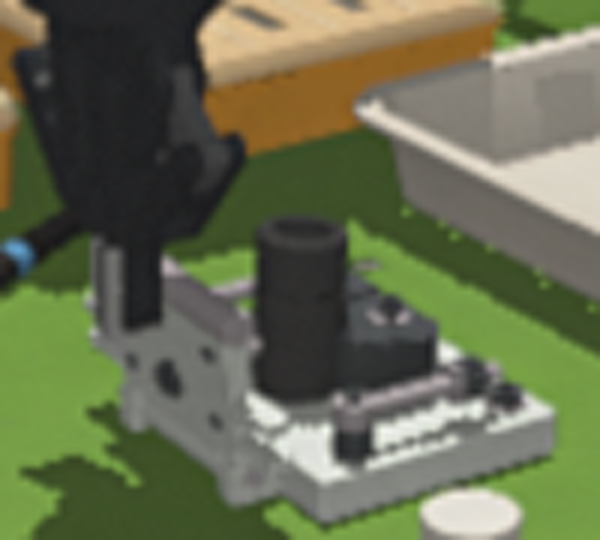

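Sleeve has righted itself (scene rim (302,230), foot about (297,395)); the push is only about 3 N so far. I continue.

```bash
python3 -m pendant '[-1,0,0,0,0,0, -2,0,0,0,0,0, -3,0,0,0,0,0, -4,0,0,0,0,0, -4,0,0,0,0,0]';  python3 - <<'E'
from h import *
F=[telemetry.observe()['force']]
print(np.round(telemetry.observe()['tcp_pos'],4))
im=read_camera("scene");cv2.imwrite("pics/s21.png",cv2.resize(im[150:240,220:320,::-1],None,fx=6,fy=6,interpolation=cv2.INTER_CUBIC))
F.append(telemetry.observe()['force'])
p=camera_params("wrist");im=read_camera("wrist");cv2.imwrite("pics/w21.png",im[:,:,::-1])
F.append(telemetry.observe()['force']);print(np.round(F,2))
for dx in(-.003,0,.003):
  c=np.array([.564+dx,.0125])
  rim=np.array([proj(p,[c[0]+.0175*np.cos(a),c[1]+.0175*np.sin(a),.082]) for a in np.linspace(0,6.28,60)])
  print(dx,rim.min(0),rim.max(0))
for t in(-.1,0,.1,.2):
  print(t,proj(p,[.564-.046-.062*np.sin(t),.0134,.012+.062*np.cos(t)]))
E
```

```text
time: 21.15
tcp_pos: [0.498, 0.0164, 0.0585]
eef_rot: [-0.01, 0.004, 0.707, -0.707]
force: [-5.2, -0.0, 4.7]
opening: -0.0001
[0.498  0.0164 0.0585]
[[-5.22 -0.05  4.71]
 [-5.14 -0.7   4.73]
 [-4.57  0.92  4.4 ]]
-0.003 [225.17815144  54.36055411] [337.9911316  170.80137418]
0 [224.64326519  43.45334329] [338.25017033 161.53681047]
0.003 [224.1008013   32.38535373] [338.51288516 152.14649363]
-0.1 [280.01256928 220.28809922]
0 [280.28957563 236.86051767]
0.1 [280.52758701 252.45386987]
0.2 [280.7228885  266.75843299]
```

View pics/w21.png

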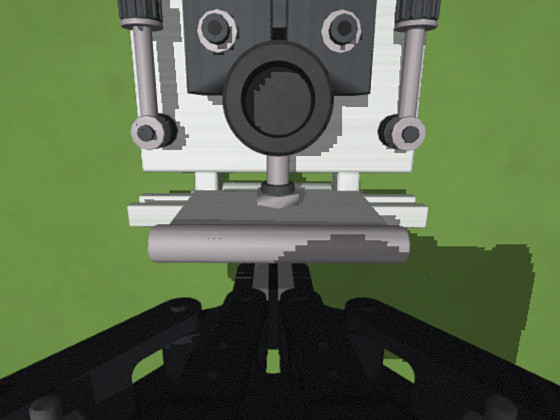

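View pics/s21.png

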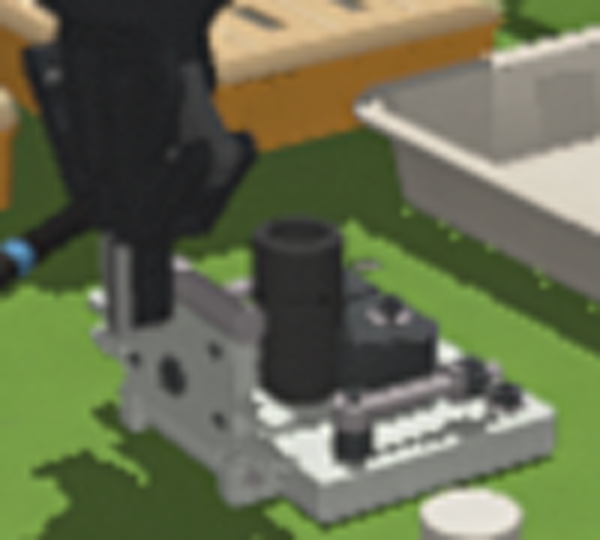

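```bash
python3 -m pendant '[0,-1,0,0,0,0, -1,-1.5,0,0,0,0, -2,-1.5,0,0,0,0, -2.5,-1.5,0,0,0,0, -2.5,-1.5,0,0,0,0]'; python3 -m pendant '[0,0,0,0,0,0, 0,0,0,0,0,0, 0,0,0,0,0,0, 0,0,0,0,0,0, 0,0,0,0,0,0]'
python3 - <<'E'
from h import *
F=[];
for i in range(3):
    F.append(telemetry.observe()['force']); im=read_camera("scene")
p=camera_params("wrist");w=read_camera("wrist");F.append(telemetry.observe()['force'])
print(np.round(F,2),np.mean(F,0),telemetry.observe()['tcp_pos'])
cv2.imwrite("pics/s22.png",cv2.resize(im[150:240,220:320,::-1],None,fx=6,fy=6,interpolation=cv2.INTER_CUBIC))
cv2.imwrite("pics/w22.png",w[:,:,::-1])
for dx in(0,.003):
  c=np.array([.564+dx,.0125])
  for z in(.082,): 
    rim=np.array([proj(p,[c[0]+.0175*np.cos(a),c[1]+.0175*np.sin(a),z]) for a in np.linspace(0,6.28,60)])
    print(dx,rim.min(0),rim.max(0))
for t in(-.1,0,.1): print(t,proj(p,[.564-.046-.062*np.sin(t),.0134,.012+.062*np.cos(t)]))
E
```

```text
time: 21.75
tcp_pos: [0.4994, 0.0164, 0.0589]
eef_rot: [-0.011, 0.003, 0.708, -0.707]
force: [-6.4, 0.4, 0.2]
opening: -0.0002
time: 22.25
tcp_pos: [0.4994, 0.0164, 0.0589]
eef_rot: [-0.011, 0.003, 0.708, -0.707]
force: [-6.1, 0.1, 0.4]
opening: 0.0002
[[-6.12  0.1   0.38]
 [-5.88 -0.77  0.97]
 [-5.67 -0.12  0.27]
 [-5.76  0.2   0.83]] [-5.85653354 -0.14749288  0.61266104] [0.49936705 0.01642982 0.05889491]
0 [224.97809005  48.71686353] [337.95057883 165.75121596]
0.003 [224.43732682  37.74212543] [338.21467175 156.44795244]
-0.1 [280.02968234 223.63222734]
0 [280.30396006 240.06332313]
0.1 [280.53953734 255.50136126]
```

View pics/w22.png

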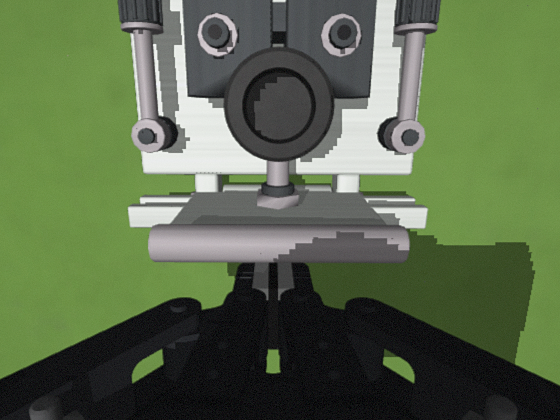

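View pics/s22.png

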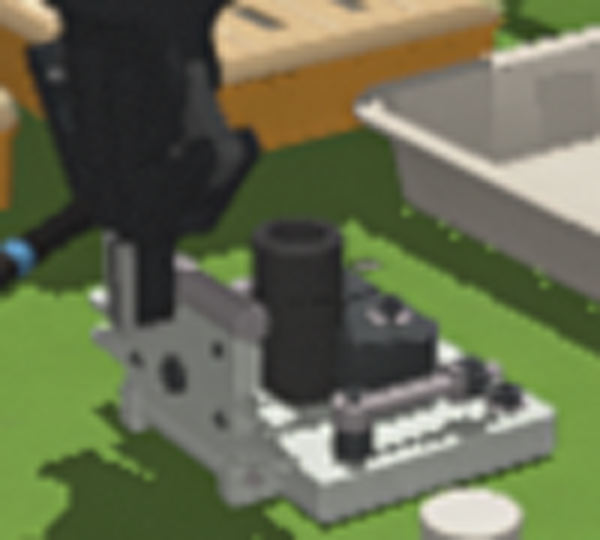

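```bash
python3 -m pendant '[-0.5,0,0,0,0,0, -1,0,0,0,0,0, -1.5,0,0,0,0,0, -2,0,0,0,0,0, -2,0,0,0,0,0]'
python3 - <<'E'
from h import *
F=[telemetry.observe()['force']]
im=read_camera("scene");cv2.imwrite("pics/s23.png",im[:,:,::-1])
F.append(telemetry.observe()['force'])
S=camera_params("scene")
rs=regions_of("sleeve_mid","scene")
F.append(telemetry.observe()['force']);print(np.round(F,2),telemetry.observe()['tcp_pos'])
# dark-pixel edges of sleeve per row
def model(tilt,dx):
    pts=[]
    for z in np.linspace(0,.064,2):
        for a in np.linspace(0,2*np.pi,80):
            X=np.array([.0175*np.cos(a),.0175*np.sin(a),z]);c,s=np.cos(tilt),np.sin(tilt)
            pts.append(proj(S,[.564+dx+c*X[0]+s*X[2],.0125+X[1],.018-s*X[0]*0+c*X[2]]))
    h=cv2.convexHull(np.array(pts,np.float32));m=np.zeros((4200,5600),np.uint8);cv2.fillConvexPoly(m,(h*10).astype(int),1);return m
ref={t:model(t,0) for t in(-.06,-.03,0,.03,.06)}
def edges(m,k=1):
    o=[]
    for r in range(190,216,4):
        q=np.where(m[r*k])[0]; o.append((q.min()/k,q.max()/k) if len(q) else None)
    return o
for t,m in ref.items(): print(t,edges(m,10))
for r in rs:
    if r["region"][200,270]: print(r["bbox"],r["score"],edges(r["region"]))
g=im[:,:,:].max(2)
for r in range(190,216,4): print(r,g[r,255:285])
E
```

```text
time: 22.95
tcp_pos: [0.5008, 0.0164, 0.059]
eef_rot: [-0.011, 0.002, 0.707, -0.707]
force: [-7.4, -0.1, 2.9]
opening: 0.0
[[-7.45 -0.15  2.88]
 [-8.6   0.06  3.07]
 [-7.8   0.49  2.24]] [0.5008069  0.01638432 0.0590552 ]
-0.06 [(np.float64(259.9), np.float64(275.7)), (np.float64(260.2), np.float64(275.9)), (np.float64(260.4), np.float64(276.1)), (np.float64(260.7), np.float64(276.3)), (np.float64(260.9), np.float64(276.5)), (np.float64(261.2), np.float64(276.7)), (np.float64(261.4), np.float64(276.9))]
-0.03 [(np.float64(260.6), np.float64(276.4)), (np.float64(260.8), np.float64(276.5)), (np.float64(260.9), np.float64(276.6)), (np.float64(261.0), np.float64(276.6)), (np.float64(261.2), np.float64(276.7)), (np.float64(261.3), np.float64(276.8)), (np.float64(261.5), np.float64(276.9))]
0 [(np.float64(261.3), np.float64(277.2)), (np.float64(261.3), np.float64(277.1)), (np.float64(261.4), np.float64(277.1)), (np.float64(261.4), np.float64(277.1)), (np.float64(261.4), np.float64(277.0)), (np.float64(261.5), np.float64(277.0)), (np.float64(261.5), np.float64(276.9))]
0.03 [(np.float64(262
[... 1052 characters left out ...]
 47  46  44  45
  44  42  42  47 107 104 109 119 121 130 134 147]
198 [ 99  96  91  91 113 124  98  54  34  41  44  45  47  47  47  47  46  47
  45  43  42  40  74  83  81  79  72  67 109 135]
202 [ 97  94  98 100 100 102 107 111 109  94  64  45  47  47  48  47  47  47
  46  45  42  40  60  82  87  88 122 137 113  73]
206 [115 106 115 118 111 106 109 110  86  53  42  44  46  47  46  46  46  46
  45  44  43  47  54  66  82  82  81  84  83  78]
210 [119 118 117 117 126 132 134 135  94  50  43  45  48  47  46  46  47  46
  46  44  43  46  49  51  52  52  51  51  49  49]
214 [118 118 117 116 125 132 136 133 102  58  40  42  45  45  46  46  47  45
  45  40  41  49  53  59  59  60  52  50  63  78]
```

The sleeve's right edge is constant at about 277 px from top to foot, so it is upright and matches the home position model. Push is about 7.9 N (≈16 N at the plunger). I hold and check steadiness.

```bash
python3 -m pendant '[0,-0.5,0,0,0,0, 0,-0.5,0,0,0,0, 0,-0.5,0,0,0,0, 0,-0.5,0,0,0,0, 0,-0.5,0,0,0,0]'; python3 -m pendant '[0,0,0,0,0,0, 0,0,0,0,0,0, 0,0,0,0,0,0, 0,0,0,0,0,0, 0,0,0,0,0,0]'
python3 - <<'E'
from h import *
F=[]
for i in range(6):
    F.append(telemetry.observe()['force']); w=read_camera("wrist")
p=camera_params("wrist")
print(np.round(F,1),np.mean(F,0),telemetry.observe()['tcp_pos'])
cv2.imwrite("pics/w24.png",w[:,:,::-1])
for dx in(0,.003):
    c=np.array([.564+dx,.0125])
    rim=np.array([proj(p,[c[0]+.0175*np.cos(a),c[1]+.0175*np.sin(a),.082]) for a in np.linspace(0,6.28,60)]);print(dx,rim.min(0),rim.max(0))
for t in(-.1,0,.1): print(t,proj(p,[.564-.046-.062*np.sin(t),.0134,.012+.062*np.cos(t)]))
print(proj(p,[.604,.0117+.036,.05]),proj(p,[.604,.0117-.036,.05]))
im=read_camera("scene");cv2.imwrite("pics/s24.png",im[:,:,::-1])
E
```

```text
time: 23.55
tcp_pos: [0.5008, 0.0164, 0.0591]
eef_rot: [-0.011, 0.002, 0.707, -0.707]
force: [-7.3, -1.1, 0.8]
opening: 0.0001
time: 24.05
tcp_pos: [0.5008, 0.0164, 0.0591]
eef_rot: [-0.011, 0.002, 0.708, -0.707]
force: [-7.3, 0.6, 0.8]
opening: -0.0005
[[-7.3  0.6  0.8]
 [-7.2 -0.5  1.2]
 [-7.3 -0.7  0.2]
 [-7.3 -0.5  0.9]
 [-6.6  0.6  1.1]
 [-7.  -0.6  0.6]] [-7.1416693  -0.16727971  0.79085197] [0.50078445 0.0163936  0.05912068]
0 [225.18509857  53.9733906 ] [337.66818648 170.10349705]
0.003 [224.64649538  43.08246795] [337.93175667 160.87279972]
-0.1 [279.99750936 227.23935669]
0 [280.27022821 243.55881658]
0.1 [280.50453777 258.87236854]
[181.79335143   1.47286991] [378.81431448  -3.06710583]
```

View pics/w24.png

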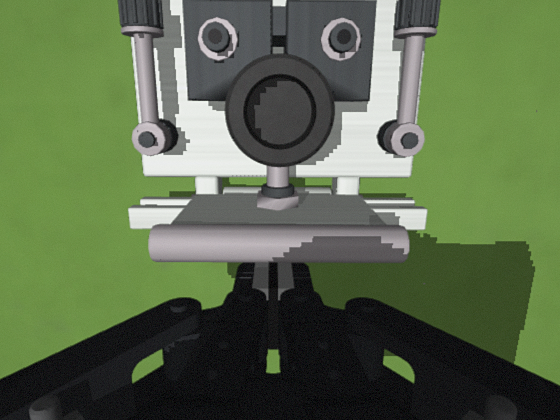

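View pics/s24.png

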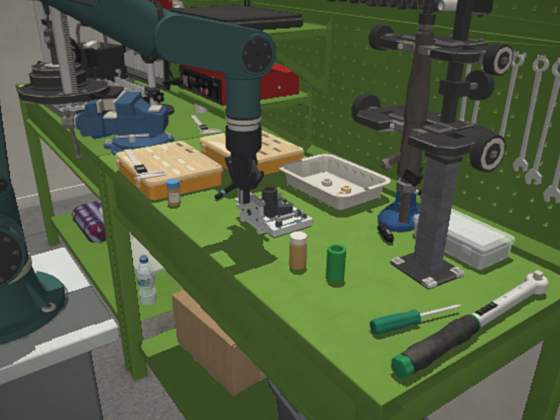

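Everything is steady. The bar is at row 243 (gate ≈ 0), the push is 7.1 N (≈ 14.6 N at the plunger), and the sleeve rim is centred in the vee at (280,110). The jar (298,251), the sample bottle (173,192) and the green sleeve (336,263) have not moved. I hand in.

```bash
python3 -c "
from cell import bot,telemetry
print(bot.sign_off()); print(telemetry.observe()['force'],telemetry.observe()['time'])"
```

```text
the job is handed in; nothing more can be done
None
the job is handed in; nothing more can be done
```

The sleeve is loaded and the job is handed in, with the arm still holding the gate closed. I pulled the gate down to about 1 rad, stood the black sleeve in the mouth of the vee and let go. I then pushed the gate back up by the front of its bar until the plunger pressed the sleeve home. It took about 25 s of the 64 s.

**Last checks:**
- **Gate and force:** the gate is at about 0 rad. The push on the bar was steady at about 7.1 N, which I work out to about 14.6 N on the sleeve.
- **Sleeve:** it looked upright in the scene picture. The pictures put it about 1 mm from the seat, within their calibration error.
- **Bystanders:** the jar, the sample bottle and the green look-alike had not moved in the pictures.

**What went wrong on the way:**
- **Jam while closing:** on the first push the finger jammed against the bar at about 37 N sideways and 35 N upward. I backed off and then followed the bar's arc.
- **Sleeve lean:** the sleeve leaned about 0.08–0.09 rad as the nose first pushed it, then righted itself against the vee.
- **Not measured directly:** the plunger travel, the plunger force and the vee force are inferred from the gate angle and the wrist force. The lower left edge of the sleeve was hidden by the gate.

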